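# Change the brake pads in the holding fixture

### The arm

A 6-joint arm with a two-finger parallel gripper is mounted at the origin on the work surface. World frame = base frame: x ahead of the robot, y to its left, z up, the work surface at z = 0. Lengths are in m, angles in rad, forces in N, time in s.
With the tool pointing down it reaches from about 0.3 to 0.95 m from the base axis. Payload 3.1 kg.
Tool frame: the origin (TCP) lies on the centre line of the jaws, within the pads' length; the fingertips stand 22 mm ahead of it and the grasp point (between the pads) lies 3 mm ahead of it; z points along the fingers, y is the direction in which the jaws open and shut (so a half turn about z gives the same grasp; the last joint's range is limited). The gripper opens to 85 mm and grips with 20 to 120 N. Pads are 22 mm wide; open, the fingers measure 114 mm over their backs; the gripper's body (76 mm by 85 mm) begins 54 mm behind the grasp point. The pads swing forward as they close: fully open they stand 13 mm farther back than shut.
Start: joints at [1.189, 0.308, 1.634, -0, 1.2, -0.07], TCP at [0.192, 0.595, 0.253] pointing down, gripper open.
Joint ranges: [-3.06, 3.06], [-0.79, 1.96], [0.05, 2.63], [-1.19, 4.34], [0.05, 2.64], [-2.94, 2.94]. Speed limits (rad/s): [2.79, 2.79, 3.14, 3.14, 3.14, 3.14].

### API

Orientations are given as a rotation vector (axis times angle).
In Python, from bench import telemetry, imaging, job, spotter gives the robot as it stands.
- The arm moves only by the tool jog_arm, never from a script. Its argument "targets" is a list of rows, each a list of 3 entries, a list of its own where there are three numbers: the shift along the tool's x, y, z in units of 40 mm (1.0 is 40 mm), then the turn, a rotation vector about the tool's x, y, z in degrees, then the closure, from 0 (fully open) to 1 (shut). A call has 1 to 5 rows; each row shifts and turns the pose as measured when the row begins, along the tool's axes as they then stand; what a row does not reach is not made up. A row lasts 1/8 s, in which the tool goes at most 62.5 mm and 10.7 degrees, less where a joint would pass 70% of its speed; a pose out of reach is approached as far as the arm can. A call is refused whole if a number of a shift passes 1 or a number of a turn 10.7, either way. A call with a gripper value outside its range is refused whole. The fingers move at their own pace and stop on an object; "force" is the grip in N (left out, the last holds). Time passes only in rows, so rows that do not move let the fingers close. It gives the time, the measured TCP pose, the force and the opening at its end, in the units of the state.
- telemetry.observe(): the state, without advancing time (a new reading comes with each control period).
- imaging.get_image(name): name is "scene" or "top" or "wrist"; returns the picture (400x640x3 uint8, red, green, blue); there is no depth.
- imaging.camera_info(name): a dict with "mtx" (3x3 intrinsics, pixels), "dist" ([k1, k2, p1, p2, k3] as OpenCV has them; the pictures are not rectified), "camera_from_world" (4x4, takes a point from world to camera coordinates); the wrist camera has in their place "hand_eye" (4x4, takes a point from camera to tool coordinates, whose origin is the TCP and whose axes are the flange's). Camera axes: x right, y down, z forward; pixel columns grow to the right and rows downward; lengths in m; the calibration is good to about 2 mm. A picture is of the moment at which its call begins: read the wrist's pose just before it. camera_info takes no time and is no camera call.
- job.close_job(): hands the job in, once; it reports no verdict.
Trained networks look in the newest picture that a camera, given by its name, has taken for a name from the list of things; names that differ only in an ending like _2 or _b are one class to them, and where a whole thing is asked for, a point or a joint stands for the part that bears it (a point fixed in the world has none). Each returns a list of dicts, best first, with "confidence" (0 to 1); they miss things now and then, are a little off and sometimes report something else, mostly with a low value. They report only what shows in the picture. A call takes as long as a camera call. They do not tell look-alikes from the thing itself.
- spotter.search_frame(query, camera): "bbox" ([left, top, right, bottom] in pixels, round what is visible of it).
- spotter.spot_point(query, camera): "location" ([column, row] in pixels: a listed point, or the origin of a listed thing).
The state is a dict: "clock": time; "qpos": joint angles; "qvel": joint speeds; "tau": joint torques, N m; "tool_pos": TCP position; "eef_rot": TCP orientation; "contact_force": force on the tool from outside, world axes, zero at the start; "torque": the same for the moment, N m; "opening": finger opening in m.
Only numpy, scipy, OpenCV 4.12 (cv2) and the standard library are available. Lean on these libraries where they do the work, as an engineer would, in place of code of your own. Each camera call takes 0.05 s, during which the arm holds its last target.

### The job

Change the brake pads in the holding fixture: slide its keeper bar fully open by its post, drop every worn (thin) pad from the pockets into the galvanised tray, and seat every new (thick) pad from the bench flat and fully home, lining up, in a pocket of its own. When all are in, slide the keeper fully closed over them; leave everything else on the bench where it is.

Things in the scene. Friction and masses are not known exactly. Their poses are not given: they have to be found in the camera images.
- worn0: Worn brake pad (thin; starts in a pocket; may be absent): steel backing plate 6 mm thick, 70 x 48 mm plus a 15 mm long, 30 mm wide ear at each end (100 mm in all); on it a dark lining 66 x 44 mm, 7 mm thick, grooved across the middle. 0.22 kg. Origin: centre of the plate's underside; x lengthwise, z up through the lining.
- worn1: Worn brake pad (thin; starts in a pocket; may be absent): steel backing plate 6 mm thick, 70 x 48 mm plus a 15 mm long, 30 mm wide ear at each end (100 mm in all); on it a dark lining 66 x 44 mm, 7 mm thick, grooved across the middle. 0.22 kg. Origin: centre of the plate's underside; x lengthwise, z up through the lining.
- worn2: Worn brake pad (thin; starts in a pocket; may be absent): steel backing plate 6 mm thick, 70 x 48 mm plus a 15 mm long, 30 mm wide ear at each end (100 mm in all); on it a dark lining 66 x 44 mm, 7 mm thick, grooved across the middle. 0.22 kg. Origin: centre of the plate's underside; x lengthwise, z up through the lining.
- new0: New brake pad (thick; starts lying on the bench, lining up; may be absent): steel backing plate 6 mm thick, 70 x 48 mm plus a 15 mm long, 30 mm wide ear at each end (100 mm in all); on it a dark lining 66 x 44 mm, 14 mm thick, grooved across the middle. 0.3 kg; grip it by the lining, above the plate. Origin: centre of the plate's underside; x lengthwise, z up through the lining.
- new1: New brake pad (thick; starts lying on the bench, lining up; may be absent): steel backing plate 6 mm thick, 70 x 48 mm plus a 15 mm long, 30 mm wide ear at each end (100 mm in all); on it a dark lining 66 x 44 mm, 14 mm thick, grooved across the middle. 0.3 kg; grip it by the lining, above the plate. Origin: centre of the plate's underside; x lengthwise, z up through the lining.
- new2: New brake pad (thick; starts lying on the bench, lining up; may be absent): steel backing plate 6 mm thick, 70 x 48 mm plus a 15 mm long, 30 mm wide ear at each end (100 mm in all); on it a dark lining 66 x 44 mm, 14 mm thick, grooved across the middle. 0.3 kg; grip it by the lining, above the plate. Origin: centre of the plate's underside; x lengthwise, z up through the lining.
- fixture: Aluminium holding fixture bolted to the bench, 170 x 250 x 20 mm, with three pockets in a row along its y axis, 80 mm apart. Origin: on the bench beneath the middle pocket's centre; the plate reaches from x = -75 to +95 mm. x along the pockets' length, y along the row, z up. Its top face is 20 mm above the bench.
- pocket0 (a point): Centre of the floor of pocket 0 (at the -y end of the row), 14 mm above the bench; axes as the fixture. The pocket has the outline of a pad's backing plate (with its ears) with 2 mm play all round, and is 6 mm deep: a seated plate is flush with the fixture's top face, its lining stands above it.
- pocket1 (a point): Centre of the floor of pocket 1 (middle of the row), 14 mm above the bench; axes as the fixture. The pocket has the outline of a pad's backing plate (with its ears) with 2 mm play all round, and is 6 mm deep: a seated plate is flush with the fixture's top face, its lining stands above it.
- pocket2 (a point): Centre of the floor of pocket 2 (at the +y end of the row), 14 mm above the bench; axes as the fixture. The pocket has the outline of a pad's backing plate (with its ears) with 2 mm play all round, and is 6 mm deep: a seated plate is flush with the fixture's top face, its lining stands above it.
- keeper (a joint): Keeper: dark steel bar along the fixture's y near its +x end (235 mm long, x = 62 to 84 mm, top 14.5 mm above the face) with three 22 mm wide tabs (x = 40 to 62 mm, 2.5 to 10.5 mm above the face). 0 m = closed, tabs over the pads' +x ears, pads locked in; 0.040 m = fully open, slid towards fixture +y, tabs between the pockets. Stays where left; friction 2.5 N.
- keeper_grip (a point): Grip point on the keeper's black upright post, 16 mm thick along the fixture's y, 22 mm along x; the point is on its axis 38 mm above the fixture's face, the post's top is 50.5 mm above the face. Moves with the keeper; lies 73 mm to +x of the middle pocket when the keeper is closed. Axes as the fixture.
- tray: Galvanised steel tray fixed on the bench, open on top, 240 (x) x 150 (y) x 70 mm high, walls and floor 3 mm. Origin: centre of its underside.
- vblock: Small steel V-block, 70 x 45 x 51 mm; a bystander, to be left alone. Origin: centre of its underside.
- piston: Aluminium engine piston standing upright, 80 mm diameter, 62 mm high; a bystander, to be left alone. Origin: centre of its underside.
- bearing: Ball-bearing ring lying flat, 68 mm outside diameter, 18 mm high; a bystander, to be left alone. Origin: centre of its underside.
- wrench: Spanner lying flat, 170 mm long; a bystander, to be left alone. Origin: centre of its underside.
- hammer: Hammer lying down, 280 mm long; a bystander, to be left alone. Origin: centre of its underside.
- can: Metal can standing, 62 mm diameter, 110 mm high; a bystander, to be left alone. Origin: centre of its underside.
- jar: Amber jar standing, 68 mm diameter, 85 mm high; a bystander, to be left alone. Origin: centre of its underside.
Mind the look-alikes: they are no part of the job. Leave any green or orange look-alike of the new1 alone.

How it is judged:
By the outcome, as a careful person would: the job done as asked, in the order asked, and still so for the second after the job is handed in, with the robot touching nothing.
Of worn0, worn1, worn2 only 2 to 3 are there at a start; the rules pass over those that are not, and their reading is None.
Of new0, new1, new2 only 2 to 3 are there at a start; the rules pass over those that are not, and their reading is None.
At some moment in a run one of new0, new1, new2 may be knocked a few centimetres aside while the robot is not near it.
Once in a run the grip may slacken for a moment while it holds something.
It also fails if it takes over 210 s, if anything falls off the work surface, if the arm or the gripper's body presses on something with over 40 N, if the wrist force passes 120 N, or if a joint passes its speed limit or range.

## Working session

There is one attempt and no reset: what is moved stays moved. The work goes in short steps, Python scripts to look and compute and a tool call to move; the robot and the scene stay as the last step left them, time stands still between calls to the robot, and variables do not carry over. Pictures are saved under pics/ and viewed, and the job is handed in when it is done.

Besides the shell and the picture viewer there is one more tool, called after "Call:" as a command line: name --argument value ..., lists and objects as JSON in quotes. jog_arm: Moves the arm, as the interface text tells. Its arguments: {"type":"object","properties":{"targets":{"type":"array","items":{"type":"array"}},"force":{"type":"number"}},"required":["targets"]}

```bash
ls; mkdir -p pics
python3 - <<'E'
from bench import telemetry, imaging
import cv2
print(telemetry.observe())
for n in ("scene","top","wrist"):
    im=imaging.get_image(n); cv2.imwrite(f"pics/a_{n}.png",im[:,:,::-1]); 
    i=imaging.camera_info(n); print(n,{k:__import__('numpy').round(v,4).tolist() for k,v in i.items()})
E
```

```text
pics
{'clock': 0.0, 'qpos': array([ 1.18929592e+00,  3.08993441e-01,  1.63517362e+00,  6.39820527e-06,
        1.19970576e+00, -6.97030222e-02]), 'qvel': array([ 7.34018735e-04, -1.03637692e-04, -1.20966104e-03,  6.72821897e-05,
        5.48424474e-04,  2.05333247e-04]), 'tau': array([-1.08940055e-04, -4.15260243e+01, -2.76660633e+01, -2.33785304e-04,
        1.03022365e-02, -3.17201497e-06]), 'tool_pos': array([0.19147188, 0.59414502, 0.25206038]), 'eef_rot': array([-0.48771188, -3.10298056,  0.00348825]), 'contact_force': array([-0.74073032,  0.47369393, -1.32876366]), 'torque': array([ 0.01978579, -0.01863064, -0.04366301]), 'opening': 0.08546877300560347}
scene {'mtx': [[449.0881, 0.0, 315.7993], [0.0, 449.0881, 197.0864], [0.0, 0.0, 1.0]], 'dist': [-0.1094, 0.0, 0.0, 0.0, 0.0], 'camera_from_world': [[0.6831, 0.7301, -0.0169, -0.31], [0.4029, -0.3961, -0.8251, -0.1605], [-0.6092, 0.5568, -0.5647, 1.8404], [0.0, 0.0, 0.0, 1.0]]}
top {'mtx': [[386.9121, 0.0, 326.496], [0.0, 386.9121, 198.3631], [0.0, 0.0, 1.0]], 'dist': [-0.0363, 0.0, 0.0, 0.0, 0.0], 'camera_from_world': [[0.0476, -0.9989, 0.0014, -0.1008], [-0.9765, -0.0469, -0.2104, 0.4956], [0.2102, 0.0087, -0.9776, 1.0967], [0.0, 0.0, 0.0, 1.0]]}
wrist {'mtx': [[289.3475, 0.0, 318.7212], [0.0, 289.3475, 197.728], [0.0, 0.0, 1.0]], 'dist': [-0.0277, 0.0, 0.0, 0.0, 0.0], 'hand_eye': [[-0.0006, -0.9447, -0.328, 0.0847], [1.0, -0.0007, 0.0, -0.001], [-0.0003, -0.328, 0.9447, -0.1215], [0.0, 0.0, 0.0, 1.0]]}
```

View pics/a_scene.png

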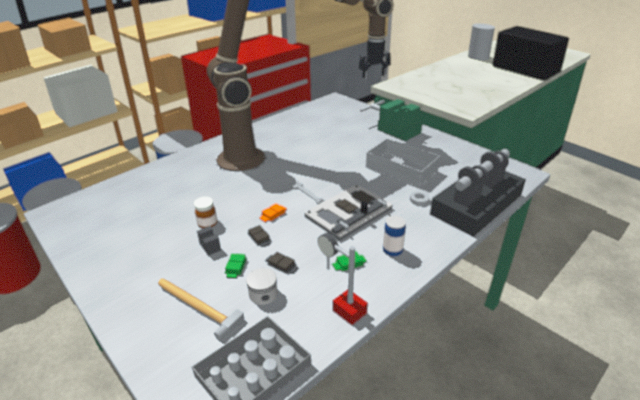

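View pics/a_top.png

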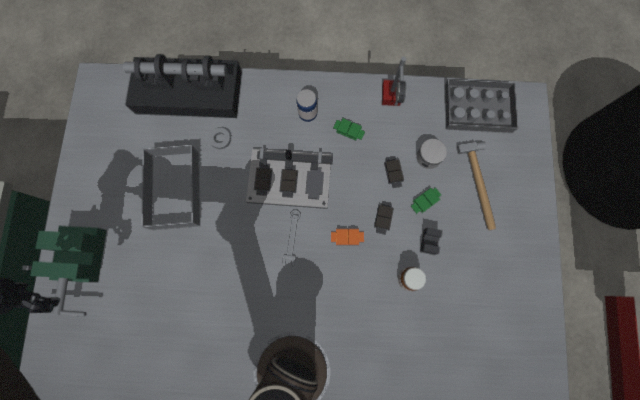

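View pics/a_wrist.png

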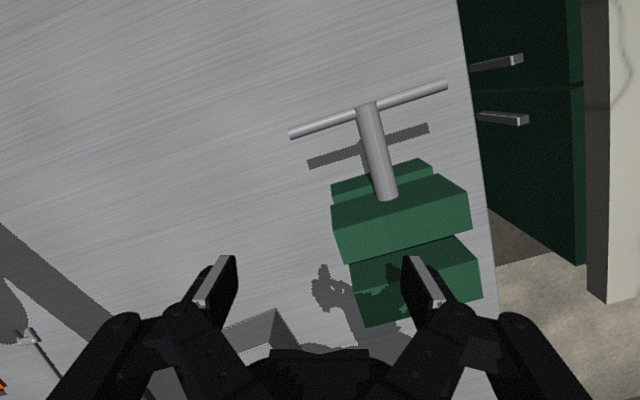

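```bash
cat > h.py <<'E'
from bench import telemetry, imaging, job, spotter
import cv2, numpy as np
from scipy.spatial.transform import Rotation as R
np.set_printoptions(suppress=True,precision=4)
def cam(name):
    i=imaging.camera_info(name)
    K=np.array(i['mtx']);d=np.array(i['dist'])
    if name=='wrist':
        s=telemetry.observe()
        T=np.eye(4);T[:3,:3]=R.from_rotvec(s['eef_rot']).as_matrix();T[:3,3]=s['tool_pos']
        W=T@np.array(i['hand_eye'])
        return K,d,np.linalg.inv(W)
    return K,d,np.array(i['camera_from_world'])
def p2w(c,px,z):
    K,d,C=c
    u=cv2.undistortPoints(np.array([[px]],float),K,d)[0,0]
    W=np.linalg.inv(C);r=W[:3,:3]@np.array([u[0],u[1],1]);o=W[:3,3]
    return o+r*(z-o[2])/r[2]
def w2p(c,P):
    K,d,C=c
    P=np.atleast_2d(P).astype(float)
    return cv2.projectPoints(P,cv2.Rodrigues(C[:3,:3])[0],C[:3,3],K,d)[0][:,0]
def shot(name,fn,crop=None,s=1):
    c=cam(name); im=imaging.get_image(name)[:,:,::-1].copy()
    o=im
    if crop: o=im[crop[1]:crop[3],crop[0]:crop[2]]
    o=cv2.resize(o,None,fx=s,fy=s,interpolation=cv2.INTER_CUBIC)
    cv2.imwrite(fn,o); return c,im
def tool(pos,yaw):
    pass
def delta(px,py,pz,yaw=None,jaw=None):
    """print shifts (tool units) & turn to reach target pos with tool down; jaw dir angle (world) """
    s=telemetry.observe();M=R.from_rotvec(s['eef_rot']).as_matrix()
    d=M.T@(np.array([px,py,pz])-s['tool_pos'])/0.04
    if jaw is not None:
        best=None
        for k in (0,np.pi):
            a=jaw+k
            y=np.array([np.cos(a),np.sin(a),0]);z=np.array([0,0,-1]);x=np.cross(y,z)
            rv=np.degrees(R.from_matrix(M.T@np.stack([x,y,z],1)).as_rotvec())
            if best is None or np.linalg.norm(rv)<np.linalg.norm(best): best=rv
        print('turn deg',best,'alt has +-180; q6',s['qpos'][5])
    print('units',d,'t',s['clock'],'pos',s['tool_pos'])
E
python3 - <<'E'
from h import *
c,im=shot("top","pics/b_top.png",(230,130,470,290),3.3)
for q in ("worn0","new0","fixture","pocket0","pocket1","pocket2","keeper_grip","tray","piston"):
    r=spotter.spot_point(q,"top")
    z={'pocket0':.014,'pocket1':.014,'pocket2':.014,'worn0':.014,'keeper_grip':.058}.get(q,0)
    for k in r[:5]: print(q,round(k['confidence'],2),np.round(k['location'],1),p2w(c,k['location'],z))
E
```

```text
worn0 0.96 [258.6 176.7] [0.567  0.1378 0.014 ]
worn0 0.81 [287.5 183.4] [0.5498 0.0463 0.014 ]
worn0 0.49 [174.8 191.2] [0.5083 0.3944 0.014 ]
worn0 0.2 [425.1 155.6] [ 0.6611 -0.3812  0.014 ]
new0 0.86 [424.8 201.5] [ 0.5159 -0.3828  0.    ]
new0 0.66 [349. 128.] [ 0.7478 -0.1383  0.    ]
new0 0.61 [383.9 218.3] [ 0.4569 -0.2562  0.    ]
new0 0.58 [349.3 238. ] [ 0.3912 -0.1518  0.    ]
fixture 0.57 [290.5 183. ] [0.555  0.0386 0.    ]
pocket0 0.76 [311.5 184.4] [ 0.5501 -0.0282  0.014 ]
pocket0 0.71 [262.6 178.3] [0.5624 0.1249 0.014 ]
pocket0 0.69 [289.6 181.1] [0.5574 0.0403 0.014 ]
pocket0 0.22 [288.1 180.9] [0.5579 0.045  0.014 ]
pocket1 0.76 [311.5 184.4] [ 0.5501 -0.0282  0.014 ]
pocket1 0.71 [262.6 178.3] [0.5624 0.1249 0.014 ]
pocket1 0.69 [289.6 181.1] [0.5574 0.0403 0.014 ]
pocket1 0.22 [288.1 180.9] [0.5579 0.045  0.014 ]
pocket2 0.76 [311.5 184.4] [ 0.5501 -0.0282  0.014 ]
pocket2 0.71 [262.6 178.3] [0.5624 0.1249 0.014 ]
pocket2 0.69 [289.6 181.1] [0.5574 0.0403 0.014 ]
pocket2 0.22 [288.1 180.9] [0.5579 0.045  0.014 ]
keeper_grip 0.86 [288.9 155.3] [0.6267 0.0431 0.058 ]
keeper_grip 0.45 [306.5 113.8] [ 0.7644 -0.0022  0.058 ]
tray 0.97 [172.6 189.7] [0.5158 0.4078 0.    ]
piston 0.78 [427.1 157.6] [ 0.6596 -0.3911  0.    ]
piston 0.56 [382.3 222.3] [ 0.4443 -0.2514  0.    ]
```

View pics/b_top.png

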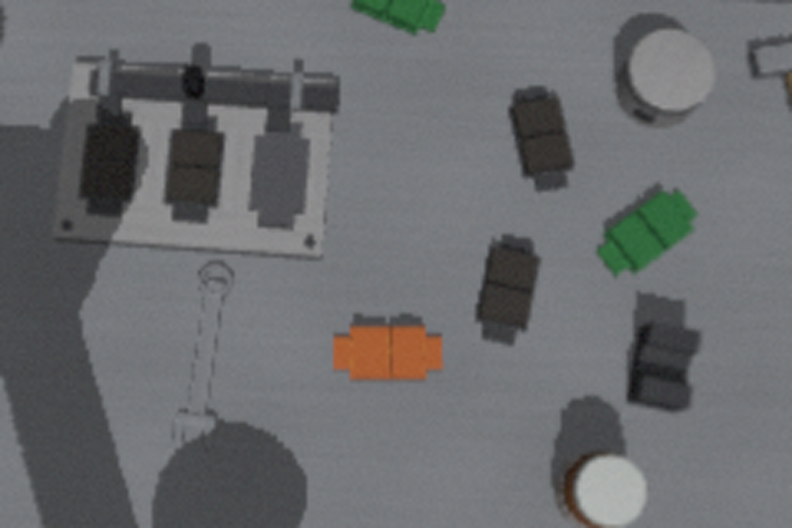

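```bash
python3 -c "
from h import *
delta(.52,.04,.32,jaw=np.radians(85.4))"
```

```text
turn deg [  0.0022   0.0021 -13.2643] alt has +-180; q6 -0.06972377172448146
units [-12.065  -10.6856  -1.6673] t 0.65 pos [0.1918 0.5949 0.2533]
```

Call:
jog_arm --targets '[[[-1, -0.9, -0.3], [0, 0, -6.6], 0.3], [[-1, -0.9, -0.3], [0, 0, -6.6], 0.3], [[-1, -0.7, -0.3], [0, 0, 0], 0.3], [[-1, -0.7, -0.3], [0, 0, 0], 0.3], [[-1, -0.7, -0.3], [0, 0, 0], 0.3]]'

```text
clock: 1.27
tool_pos: [0.3665, 0.41, 0.3138]
eef_rot: [-0.103, -3.14, 0.0]
contact_force: [0.3, 0.8, -0.2]
opening: 0.0596
```

```bash
python3 -c "
from h import *
delta(.52,.04,.32,jaw=np.radians(85.4))"
```

```text
turn deg [-0.0091 -0.0011  0.8275] alt has +-180; q6 -0.7427058772005276
units [-4.4368 -8.9785 -0.1527] t 1.275 pos [0.3665 0.41   0.3138]
```

Call:
jog_arm --targets '[[[-0.5, -1, 0], [0, 0, 0.8], 0.3], [[-0.5, -1, 0], [0, 0, 0], 0.3], [[-0.5, -1, 0], [0, 0, 0], 0.3], [[-0.5, -1, 0], [0, 0, 0], 0.3], [[-0.5, -1, 0], [0, 0, 0], 0.3]]'

```text
clock: 1.9
tool_pos: [0.4558, 0.1969, 0.3169]
eef_rot: [0.127, 3.132, 0.006]
contact_force: [0.4, -1.0, -0.1]
opening: 0.0597
```

Call:
jog_arm --targets '[[[-0.5, -1, 0], [0, 0, 0], 0.3], [[-0.5, -1, 0], [0, 0, 0], 0.3], [[-0.5, -1, 0], [0, 0, 0], 0.3], [[-0.4, -1, 0], [0, 0, 0], 0.3], [[0, 0, 0], [0, 0, 0], 0.3]]'

```text
clock: 2.52
tool_pos: [0.5212, 0.0229, 0.3182]
eef_rot: [0.134, 3.127, 0.006]
contact_force: [-0.5, 0.8, -0.6]
opening: 0.0596
```

Run:
```python
from h import *
delta(.52,.04,.32,jaw=np.radians(85.4))
c,im=shot("wrist","pics/c_wrist.png",None,1.25)
for q in ("pocket0","keeper_grip","worn0"):
    for k in spotter.spot_point(q,"wrist")[:4]: print(q,round(k['confidence'],2),np.round(k['location'],1),p2w(c,k['location'],{'pocket0':.014,'worn0':.014,'keeper_grip':.058}[q]))
```

```text
turn deg [ 0.2609  0.6408 -0.2925] alt has +-180; q6 -1.5285767336831648
units [ 0.067   0.4243 -0.043 ] t 2.525 pos [0.5212 0.0229 0.3182]
pocket0 0.86 [286.2 182.2] [ 0.5581 -0.0298  0.014 ]
keeper_grip 0.69 [337.7 233.2] [0.6292 0.0417 0.058 ]
keeper_grip 0.16 [387.4 173.5] [0.5451 0.1149 0.058 ]
worn0 0.87 [338.  177.7] [0.5579 0.0496 0.014 ]
worn0 0.76 [387.6 173.1] [0.5572 0.1252 0.014 ]
```

View pics/c_wrist.png

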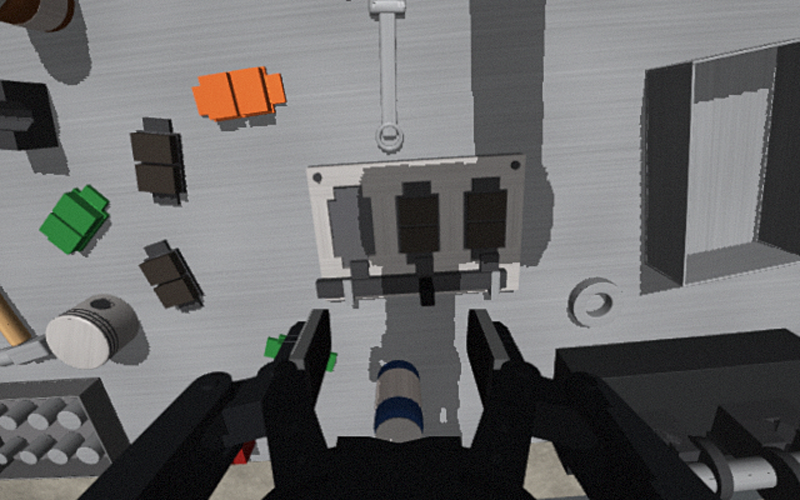

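```bash
cat >> h.py <<'E'
def fit(c,obj,px):
    from scipy.optimize import least_squares
    obj=np.array(obj,float);px=np.array(px,float)
    def f(v):
        a=v[2];Q=obj.copy();Q[:,0]=v[0]+np.cos(a)*obj[:,0]-np.sin(a)*obj[:,1];Q[:,1]=v[1]+np.sin(a)*obj[:,0]+np.cos(a)*obj[:,1]
        return (w2p(c,Q)-px).ravel()
    r=least_squares(f,[p2w(c,px.mean(0),0)[0],p2w(c,px.mean(0),0)[1],0]);return r.x,r.fun.reshape(-1,2)
E
python3 - <<'E'
from h import *
c=cam('wrist')
v,r=fit(c,[[-.075,-.125,.02],[-.075,.125,.02],[.095,.125,.02]],np.array([[307,167],[525,154.5],[519,292]])/1.25)
print(v,np.degrees(v[2]),r)
print(p2w(c,[388*1.0/1.25*0+337.7,233.2],.058))
im=cv2.imread('pics/c_wrist.png');
cv2.imwrite('pics/c2.png',cv2.resize(im[130:320,290:550],None,fx=3,fy=3,interpolation=cv2.INTER_CUBIC))
E
```

```text
[ 0.5575  0.0485 -0.0261] -1.4951540720928722 [[-0.1758  0.5047]
 [ 0.9532  0.6773]
 [-0.8924 -1.4751]]
[0.6277 0.046  0.058 ]
```

View pics/c2.png

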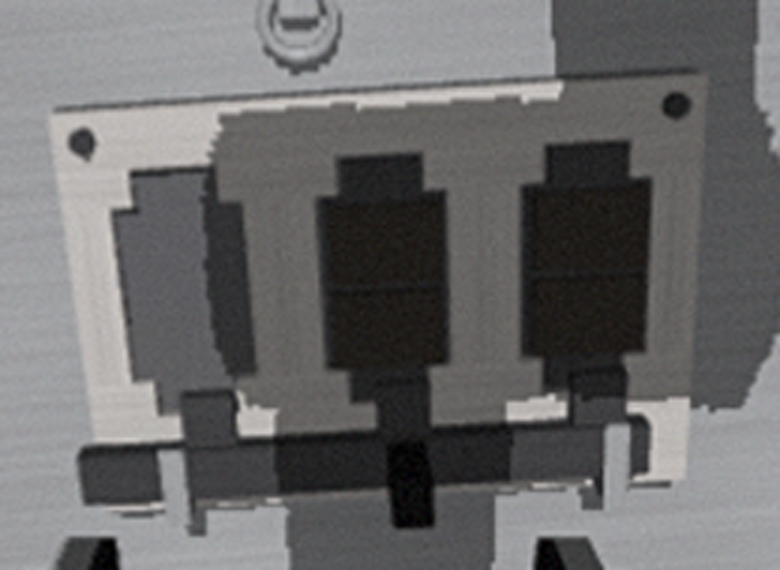

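```bash
python3 -c "
from h import *
delta(.629,.045,.11,jaw=np.radians(89))
c,im=shot('top','pics/d_top.png',(230,60,470,290),3)
print(w2p(c,[[.629,.045,.058]]))
for k in spotter.spot_point('can','top'): print(k['confidence'],p2w(c,k['location'],0))
"
```

```text
turn deg [ 0.3154  0.5939 -3.6095] alt has +-180; q6 -1.5280895729514512
units [-2.6208  0.6541  5.2318] t 2.725 pos [0.5202 0.0263 0.318 ]
[[288.3368 154.5352]]
0.53 [ 0.7939 -0.0002  0.    ]
0.26 [0.5609 0.0381 0.    ]
```

View pics/d_top.png

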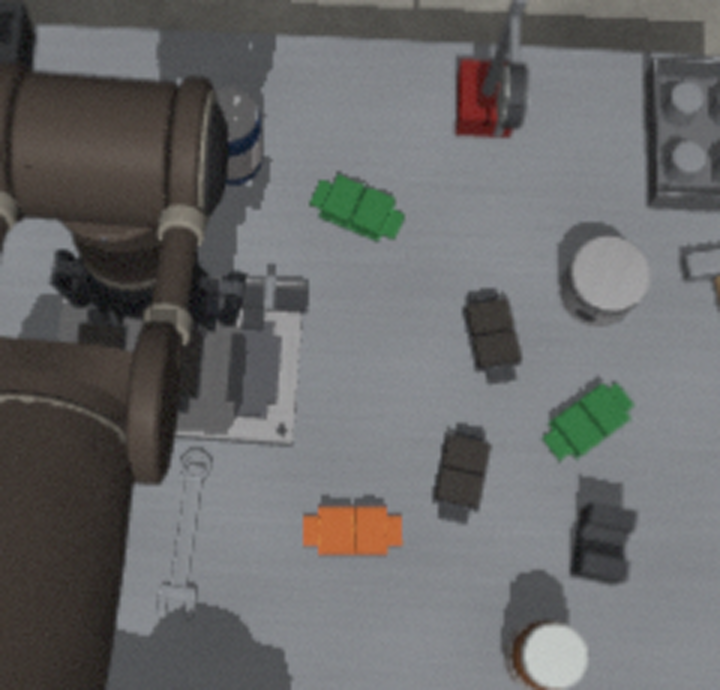

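Call:
jog_arm --targets '[[[-0.7, 0.15, 0.8], [0.3, 0.6, -3.6], 0.3], [[-0.7, 0.15, 0.9], [0, 0, 0], 0.3], [[-0.7, 0.15, 0.9], [0, 0, 0], 0.3], [[-0.5, 0.1, 0.9], [0, 0, 0], 0.3], [[0, 0, 0.8], [0, 0, 0], 0.3]]'

```text
clock: 3.45
tool_pos: [0.6323, 0.0526, 0.1482]
eef_rot: [0.009, 3.128, 0.001]
contact_force: [-0.8, -0.1, -1.2]
opening: 0.0599
```

Run:
```python
from h import *
delta(.629,.045,.11,jaw=np.radians(89))
c,im=shot("wrist","pics/e_wrist.png",None,1.25)
print(w2p(c,[[.629,.045,.0705]])*1.25)
```

```text
turn deg [0.0292 0.7807 0.6818] alt has +-180; q6 -1.5509654954981311
units [ 0.0957 -0.1919  0.9548] t 3.45 pos [0.6323 0.0526 0.1482]
[[387.084  265.4308]]
```

View pics/e_wrist.png

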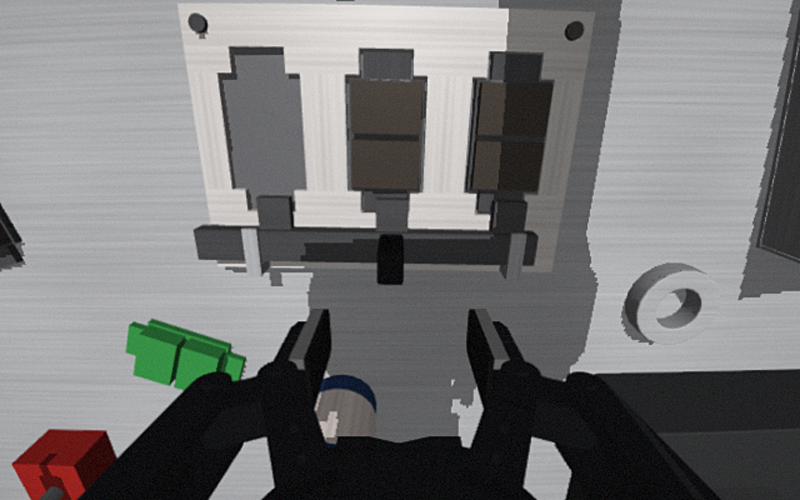

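Run:
```python
from h import *
c=cam('wrist')
obj=[[-.075,-.125,.02],[-.075,.125,.02],[.095,.125,.02],[-.052,-.097,.02],[-.052,-.063,.02],[-.037,-.054,.02]]
px=np.array([[178,4],[595,12],[553,271],[230,48],[284,46],[299,74]])/1.25
v,r=fit(c,obj,px); print(v,np.degrees(v[2]));print(r*1.25)
im=cv2.imread('pics/e_wrist.png')
def P(x,y,z):
    a=v[2];q=[v[0]+np.cos(a)*x-np.sin(a)*y,v[1]+np.sin(a)*x+np.cos(a)*y,z];return q
for q in [(73,-0,70.5),(40,-11,30.5),(40,11,30.5),(62,-11,30.5),(62,-117.5,34.5),(62,117.5,34.5),(-75,-125,20),(95,125,20),(-52,-97,20),(-52,-63,20),(-37,-54,20),(37,-54,20),(37,-106,20),(-37,-106,20)]:
    p=w2p(c,[P(*(np.array(q)/1000))])[0]*1.25; cv2.circle(im,tuple(np.int32(np.round(p))),2,(0,0,255),-1)
cv2.imwrite('pics/e2.png',cv2.resize(im[0:300,160:620],None,fx=1.7,fy=1.7))
print(P(.073,0,.058))
```

```text
[ 0.5533  0.0446 -0.0221] -1.2674886597392867
[[-2.3313 -0.2123]
 [ 3.7067 -1.0469]
 [ 2.1293  3.8579]
 [-2.7058 -1.1418]
 [-0.9468  1.1389]
 [ 0.5379  0.2453]]
[np.float64(0.6262609628905118), np.float64(0.042944319200204584), 0.058]
```

View pics/e2.png

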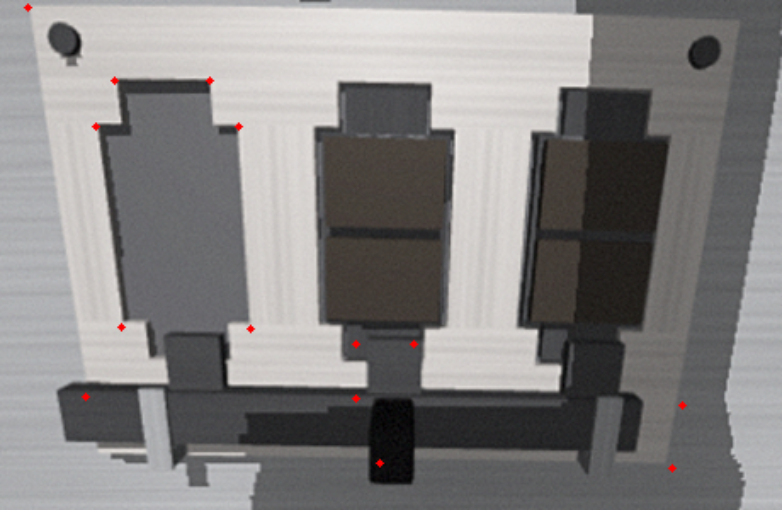

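```bash
python3 -c "
from h import *
delta(.6275,.047,.062,jaw=np.radians(88.8))"
```

```text
turn deg [0.0233 0.2379 0.8744] alt has +-180; q6 -1.550982842876332
units [ 0.0246 -0.1405  2.0236] t 3.5 pos [0.6282 0.0526 0.143 ]
```

Call:
jog_arm --targets '[[[0, -0.1, 0.7], [0, 0.2, 0.9], 0.3], [[0, 0, 0.7], [0, 0, 0], 0.3], [[0, 0, 0.4], [0, 0, 0], 0.3], [[0, 0, 0], [0, 0, 0], 0.3]]'

```text
clock: 4.0
tool_pos: [0.6276, 0.0524, 0.07]
eef_rot: [-0.026, -3.141, -0.001]
contact_force: [0.1, -0.7, 0.2]
opening: 0.0598
```

Run:
```python
from h import *
delta(.6275,.047,.062,jaw=np.radians(88.8))
c,im=shot("wrist","pics/f_wrist.png",None,1.25)
```

```text
turn deg [ 0.0338 -0.0453  0.2626] alt has +-180; q6 -1.541045674356074
units [-0.0009 -0.1353  0.1987] t 4.0 pos [0.6276 0.0524 0.07  ]
```

View pics/f_wrist.png

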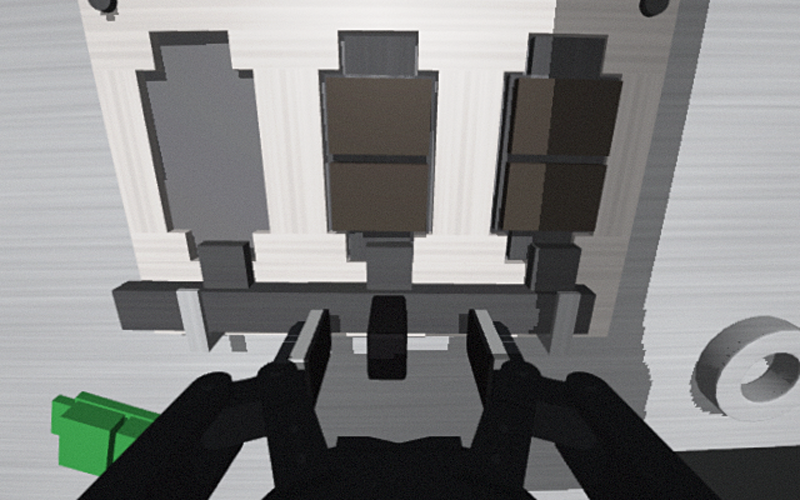

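Run:
```python
from h import *
c=cam('wrist')
z=.02
obj=[[-.052,-.097,z],[-.052,-.063,z],[-.037,-.106,z],[-.037,-.054,z],[-.052,-.017,z],[-.052,.017,z],[-.037,-.026,z],[-.037,.026,z],[-.052,.063,z],[-.052,.097,z],[-.037,.054,z],[.037,-.054,z],[.037,.026,z],[-.075,.125,z]][:13]
px=np.array([[150,32],[228,31],[137,70],[253,70],[340,32],[418,32],[320,72],[438,72],[528,36],[607,36],[505,73],[268,233],[434,235]])/1.25
v,r=fit(c,obj,px); print(v,np.degrees(v[2]));print(r*1.25)
```

```text
[ 0.5592  0.0436 -0.0293] -1.6814858096739111
[[ 1.0918 -0.1   ]
 [ 1.7817  0.3917]
 [ 0.504   0.3   ]
 [ 1.5915 -0.0035]
 [-1.8122 -0.2841]
 [ 0.83    0.6849]
 [-1.2383 -1.6926]
 [ 0.5414 -0.2619]
 [-0.723  -1.0443]
 [-0.9446  1.3256]
 [-2.2772 -0.0437]
 [ 3.2648 -0.2676]
 [-2.4603 -0.4784]]
```

Call:
jog_arm --targets '[[[0, -0.1, 0.2], [0, 0, 0.2], 0.4], [[0, 0, 0], [0, 0, 0], 0.9], [[0, 0, 0], [0, 0, 0], 0.9], [[0, 0, 0], [0, 0, 0], 0.9]]' --force 40

```text
clock: 4.55
tool_pos: [0.631, 0.0481, 0.0662]
eef_rot: [0.033, 3.134, 0.001]
contact_force: [-0.5, -0.4, -3.9]
opening: 0.0154
```

Call:
jog_arm --targets '[[[0, 0.3, 0], [0, 0, 0], 0.9], [[0, 0.3, 0], [0, 0, 0], 0.9], [[0, 0.3, 0], [0, 0, 0], 0.9], [[0, 0.15, 0], [0, 0, 0], 0.9], [[0, 0.15, 0], [0, 0, 0], 0.9]]'

```text
clock: 5.18
tool_pos: [0.6318, 0.0831, 0.0662]
eef_rot: [0.02, 3.136, -0.043]
contact_force: [-0.2, -22.5, 1.8]
opening: 0.0152
```

Call:
jog_arm --targets '[[[0, 0.15, 0], [0, 0, 0], 0.9], [[0, 0.2, 0], [0, 0, 0], 0.9], [[0, 0, 0], [0, 0, 0], 0.9]]'

```text
clock: 5.55
tool_pos: [0.6318, 0.0828, 0.0662]
eef_rot: [0.023, 3.14, -0.075]
contact_force: [-0.4, 2.9, -0.4]
opening: 0.0155
```

Run:
```python
from h import *
delta(.6275,.047,.062,jaw=np.radians(88.8))
c,im=shot("wrist","pics/g_wrist.png",None,1.25)
```

```text
turn deg [-2.744   0.0729  0.356 ] alt has +-180; q6 -1.432816473924409
units [ 0.0957 -0.8914  0.1466] t 5.55 pos [0.6318 0.0828 0.0662]
```

View pics/g_wrist.png

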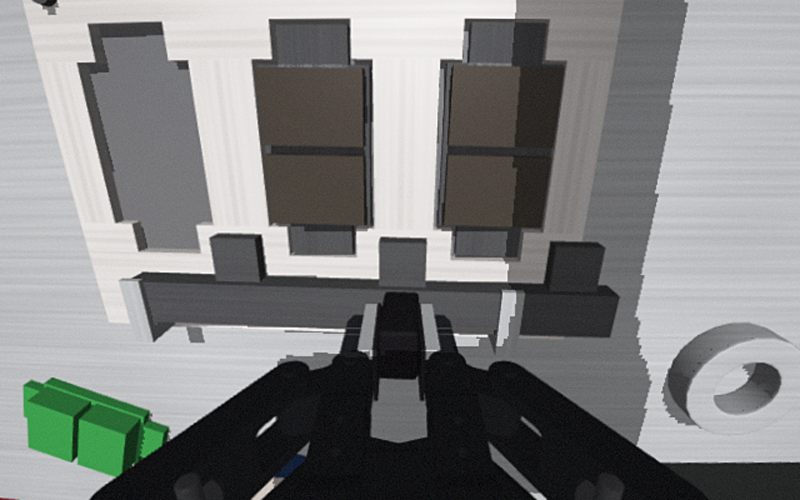

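Call:
jog_arm --targets '[[[0, 0, 0], [0, 0, 0], 0.3], [[0, 0, 0], [0, 0, 0], 0.3], [[0, 0, -0.7], [0, 0, 0], 0.3], [[0, 0, -0.8], [-2.7, 0, 0.3], 0.3], [[0, 0, 0], [0, 0, 0], 0.3]]'

```text
clock: 6.22
tool_pos: [0.6315, 0.0924, 0.1273]
eef_rot: [0.019, 3.14, 0.004]
contact_force: [-0.3, 0.6, 0.1]
opening: 0.0598
```

Run:
```python
from h import *
delta(.5614,.125,.08,jaw=np.radians(88.3))
c,im=shot("wrist","pics/h_wrist.png",None,1.25)
```

```text
turn deg [0.1406 0.0831 1.0221] alt has +-180; q6 -1.4844366108299565
units [1.7642 0.7905 1.1811] t 6.225 pos [0.6315 0.0924 0.1273]
```

View pics/h_wrist.png

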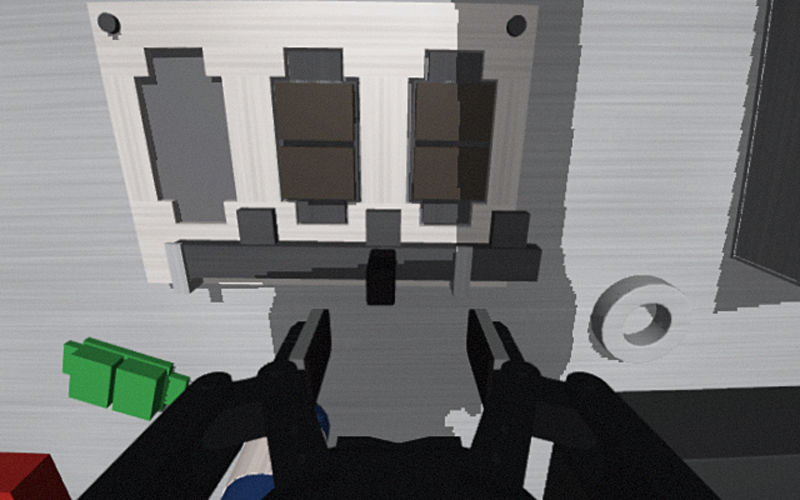

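Run:
```python
from h import *
c=cam('wrist')
im=cv2.imread('pics/h_wrist.png')
z=.02
obj=[[-.075,-.125,z],[-.075,.125,z],[-.052,-.097,z],[-.052,-.063,z],[-.037,-.106,z],[-.037,-.054,z],[.052,-.063,z],[.052,-.097,z],[.037,-.054,z],[-.052,-.017,z],[-.052,.017,z],[-.052,.063,z],[-.052,.097,z],[.052,.017,z],[.052,.097,z]]
px=np.array([[88,3],[538,10],[146,48],[202,47],[136,78],[222,77],[224,222],[176,223],[236,201],[284,48],[342,48],[425,50],[484,51],[347,224],[471,223]])/1.25
v,r=fit(c,obj,px); print(v,np.degrees(v[2]));print(r*1.25)
from scipy.optimize import least_squares
a=v[2]
for q in [(-75,-125),(-75,125),(-52,-97),(-52,-63),(-37,-54),(37,-54),(37,-106),(-37,-106),(95,125),(95,-125)]:
    x,y=np.array(q)/1000
    p=w2p(c,[[v[0]+np.cos(a)*x-np.sin(a)*y,v[1]+np.sin(a)*x+np.cos(a)*y,.02]])[0]*1.25; cv2.circle(im,tuple(np.int32(np.round(p))),2,(0,0,255),-1)
cv2.imwrite('pics/h2.png',cv2.resize(im[0:300,80:560],None,fx=1.6,fy=1.6))
```

```text
[ 0.5564  0.044  -0.0286] -1.640497015568515
[[-1.2516 -0.9609]
 [ 1.6916 -3.6005]
 [-2.5756 -0.6261]
 [ 0.278   0.2671]
 [-2.814  -2.0165]
 [-0.6144 -0.9165]
 [ 2.1465  2.6392]
 [-1.0952  0.9505]
 [ 0.9014  1.2092]
 [-0.8469 -0.3417]
 [ 1.4615  0.3327]
 [ 0.1972 -0.249 ]
 [ 1.3365  0.1628]
 [ 1.3482  2.3773]
 [-0.0992  5.2494]]
```

View pics/h2.png

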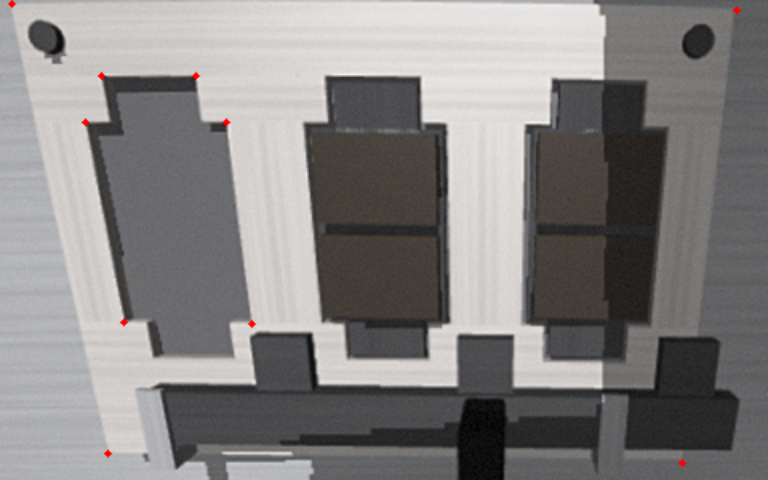

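Call:
jog_arm --targets '[[[0.6, 0.27, 0], [0, 0, 1.0], 0.37], [[0.6, 0.27, 0.2], [0, 0, 0], 0.37], [[0.5, 0.25, 0.5], [0, 0, 0], 0.37], [[0, 0, 0.4], [0, 0, 0], 0.37], [[0, 0, 0], [0, 0, 0], 0.37]]'

```text
clock: 6.9
tool_pos: [0.5571, 0.1284, 0.0743]
eef_rot: [-0.04, -3.132, 0.002]
contact_force: [0.7, -0.3, -1.0]
opening: 0.0538
```

Run:
```python
from h import *
delta(.56,.125,.05,jaw=np.radians(88.35))
c,im=shot("wrist","pics/i_wrist.png",None,1.25)
```

```text
turn deg [-0.0756 -0.5585  0.2009] alt has +-180; q6 -1.395748003229542
units [-0.0801 -0.0822  0.6078] t 6.9 pos [0.5571 0.1284 0.0743]
```

View pics/i_wrist.png

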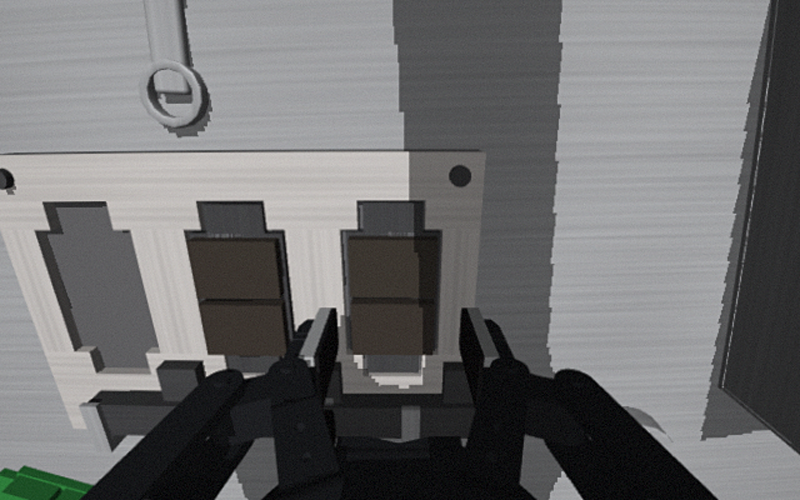

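Call:
jog_arm --targets '[[[-0.08, -0.08, 0.4], [0, -0.5, 0.2], 0.37], [[0, 0, 0.2], [0, 0, 0], 0.37], [[0, 0, 0.1], [0, 0, 0], 0.37], [[0, 0, 0], [0, 0, 0], 0.37]]'

```text
clock: 7.45
tool_pos: [0.5657, 0.1245, 0.0483]
eef_rot: [0.048, 3.135, -0.001]
contact_force: [-0.2, 0.2, -0.2]
opening: 0.0541
```

Run:
```python
from h import *
delta(.56,.125,.05,jaw=np.radians(88.35))
c,im=shot("wrist","pics/j_wrist.png",None,1.25)
```

```text
turn deg [-0.0167  0.3631 -0.1045] alt has +-180; q6 -1.3966475150559383
units [ 0.1436  0.0079 -0.0442] t 7.45 pos [0.5657 0.1245 0.0483]
```

View pics/j_wrist.png

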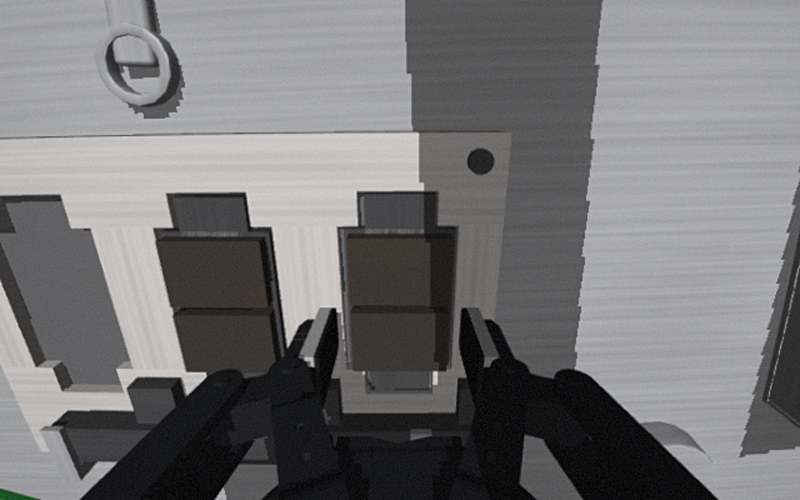

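Call:
jog_arm --targets '[[[0.12, 0, 0.1], [0, 0.3, 0], 0.4], [[0, 0, 0], [0, 0, 0], 0.4]]'

```text
clock: 7.75
tool_pos: [0.5614, 0.1248, 0.0451]
eef_rot: [0.048, 3.139, 0.0]
contact_force: [0.4, -0.8, 0.4]
opening: 0.0512
```

Call:
jog_arm --targets '[[[0, 0, 0.08], [0, 0, 0], 0.4], [[0, 0, 0], [0, 0, 0], 0.4]]'

```text
clock: 8.0
tool_pos: [0.5615, 0.1249, 0.042]
eef_rot: [0.048, 3.138, 0.0]
contact_force: [-1.2, 0.2, 0.4]
opening: 0.0514
```

Call:
jog_arm --targets '[[[0, 0, 0.05], [0, 0, 0], 0.4], [[0, 0, 0], [0, 0, 0], 0.4]]'

```text
clock: 8.25
tool_pos: [0.5616, 0.125, 0.0399]
eef_rot: [0.048, 3.138, 0.0]
contact_force: [-0.4, -0.5, -0.9]
opening: 0.051
```

Call:
jog_arm --targets '[[[0, 0, 0.05], [0, 0, 0], 0.4], [[0, 0, 0], [0, 0, 0], 0.4]]'

```text
clock: 8.5
tool_pos: [0.5623, 0.1251, 0.039]
eef_rot: [0.048, 3.137, 0.0]
contact_force: [1.1, 0.4, -0.4]
opening: 0.0514
```

Call:
jog_arm --targets '[[[0, 0, 0.05], [0, 0, 0], 0.4], [[0, 0, 0], [0, 0, 0], 0.4]]'

```text
clock: 8.75
tool_pos: [0.5629, 0.1252, 0.0392]
eef_rot: [0.048, 3.137, 0.0]
contact_force: [0.6, -0.0, -0.2]
opening: 0.0512
```

Call:
jog_arm --targets '[[[0.05, 0, -0.06], [0, 0, 0], 0.4], [[0, 0, 0], [0, 0, 0], 0.8], [[0, 0, 0], [0, 0, 0], 0.8], [[0, 0, 0], [0, 0, 0], 0.8]]' --force 60

```text
clock: 9.25
tool_pos: [0.5607, 0.1252, 0.042]
eef_rot: [0.047, 3.137, 0.0]
contact_force: [0.5, 0.3, 2.5]
opening: 0.0414
```

Call:
jog_arm --targets '[[[0, 0, -0.3], [0, 0, 0], 0.8], [[0, 0, -0.6], [0, 0, 0], 0.8], [[0, 0, -0.8], [0, 0, 0], 0.8], [[0, 0, -0.8], [0, 0, 0], 0.8], [[0, 0, 0], [0, 0, 0], 0.8]]'

```text
clock: 9.88
tool_pos: [0.5576, 0.1249, 0.1428]
eef_rot: [-0.048, -3.139, 0.001]
contact_force: [0.3, 0.4, -2.4]
opening: 0.041
```

Run:
```python
from h import *
c,im=shot("wrist","pics/k_wrist.png",None,1.25)
delta(.516,.400,.17)
c=cam('top')
```

```text
units [ 1.212   6.8503 -0.7307] t 9.925 pos [0.5559 0.1246 0.1409]
```

View pics/k_wrist.png

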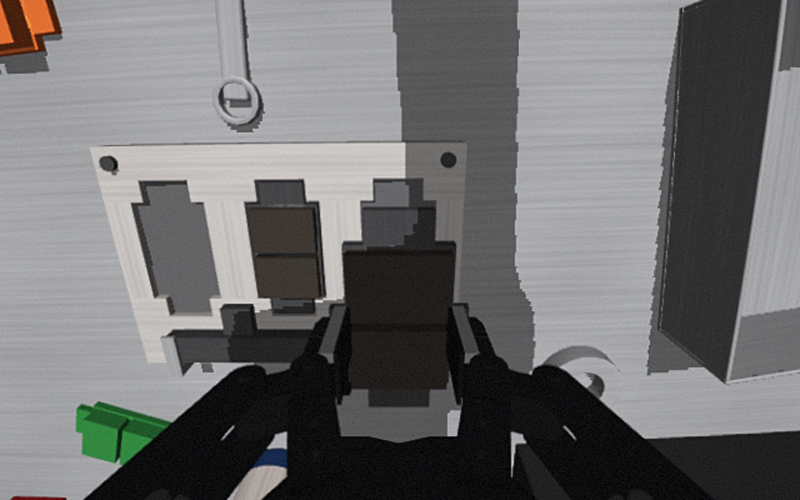

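Call:
jog_arm --targets '[[[0.3, 0.8, -0.3], [0, 0, 0], 0.8], [[0.35, 1, -0.2], [0, 0, 0], 0.8], [[0.35, 1, -0.2], [0, 0, 0], 0.8], [[0.35, 1, 0], [0, 0, 0], 0.8], [[0.35, 1, 0], [0, 0, 0], 0.8]]'

```text
clock: 10.55
tool_pos: [0.4869, 0.3183, 0.1585]
eef_rot: [-0.058, -3.118, 0.013]
contact_force: [1.0, 0.3, -1.9]
opening: 0.0414
```

Call:
jog_arm --targets '[[[0.35, 1, 0], [0, 0, 0], 0.8], [[0.2, 0.6, 0], [0, 0, 0], 0.8], [[0, 0, 0], [0, 0, 0], 0.8]]'

```text
clock: 10.92
tool_pos: [0.4611, 0.3851, 0.1506]
eef_rot: [-0.052, -3.108, 0.024]
contact_force: [-1.0, -0.2, -2.7]
opening: 0.0413
```

Run:
```python
from h import *
c,im=shot("wrist","pics/l_wrist.png",None,1.25)
delta(.465,.408,.09)
for k in spotter.spot_point('tray','wrist'): print(k['confidence'],p2w(c,k['location'],0))
```

```text
units [-0.1308  0.629   1.4923] t 10.975 pos [0.461  0.384  0.1503]
```

View pics/l_wrist.png

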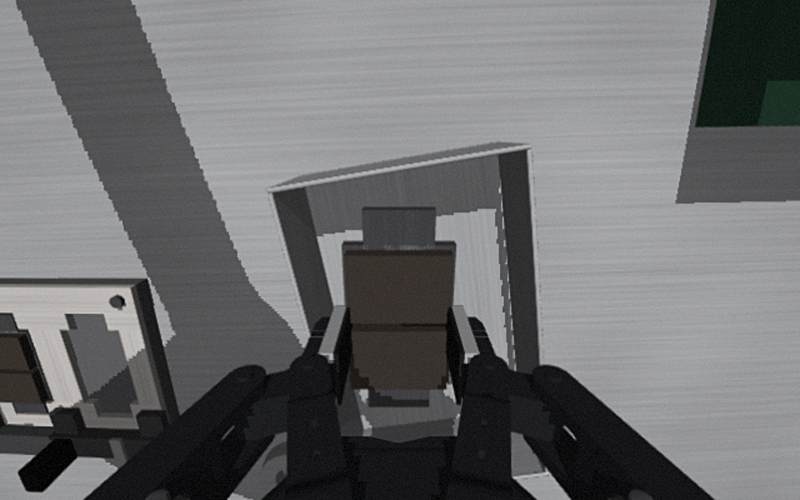

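Run:
```python
from h import *
c=cam('wrist')
for p in [(270,188),(530,148),(545,473)]: print(p2w(c,np.array(p)/1.25,.07))
```

```text
[0.4066 0.3096 0.07  ]
[0.3896 0.4554 0.07  ]
[0.6231 0.4843 0.07  ]
```

Call:
jog_arm --targets '[[[0, 0.15, 0.6], [0, 0, 0], 0.8], [[0, 0, 0.7], [0, 0, 0], 0.8], [[0, 0, 0.3], [0, 0, 0], 0.8], [[0, 0, 0], [0, 0, 0], 0.3], [[0, 0, 0], [0, 0, 0], 0.3]]'

```text
clock: 11.65
tool_pos: [0.4624, 0.3836, 0.085]
eef_rot: [-0.063, -3.108, 0.028]
contact_force: [0.2, -0.2, -0.2]
opening: 0.0598
```

Call:
jog_arm --targets '[[[0, 0, -0.5], [0, 0, 0], 0.3], [[0, 0, -0.9], [0, 0, 0], 0.3], [[0, -0.5, -0.9], [0, 0, 0], 0.3], [[0, 0, 0], [0, 0, 0], 0.3]]'

```text
clock: 12.15
tool_pos: [0.4686, 0.3674, 0.1896]
eef_rot: [-0.063, -3.119, 0.016]
contact_force: [0.5, -0.4, 0.6]
opening: 0.0597
```

Run:
```python
from h import *
c,im=shot("wrist","pics/m_wrist.png",None,1.25)
delta(.5580,.0450,.12,jaw=np.radians(88.3))
```

```text
turn deg [-0.6673 -1.381  -0.6074] alt has +-180; q6 -0.9426173897597184
units [-2.6195 -7.9447  1.7318] t 12.2 pos [0.4678 0.3675 0.188 ]
```

View pics/m_wrist.png

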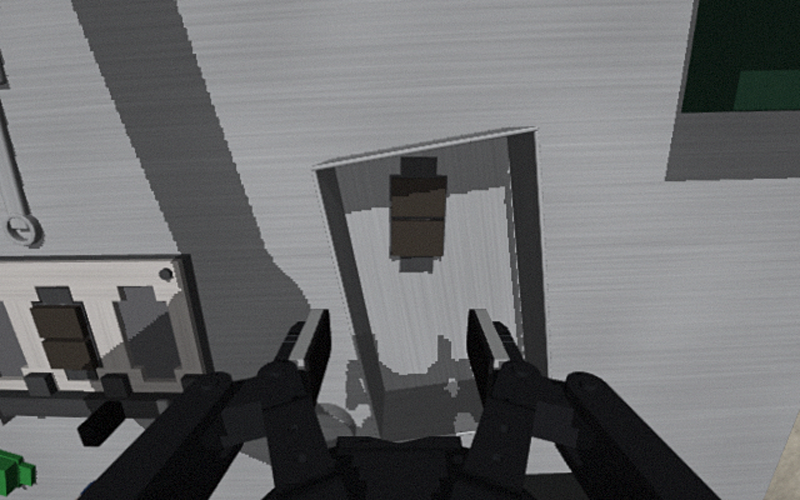

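Call:
jog_arm --targets '[[[-0.3, -0.9, 0.1], [-0.7, -1.4, -0.6], 0.37], [[-0.35, -1, 0.1], [0, 0, 0], 0.37], [[-0.35, -1, 0.1], [0, 0, 0], 0.37], [[-0.35, -1, 0.1], [0, 0, 0], 0.37], [[-0.35, -1, 0.1], [0, 0, 0], 0.37]]'

```text
clock: 12.82
tool_pos: [0.53, 0.1696, 0.1676]
eef_rot: [0.034, 3.139, 0.007]
contact_force: [-0.0, -0.4, 0.4]
opening: 0.054
```

Call:
jog_arm --targets '[[[-0.35, -1, 0.1], [0, 0, 0], 0.37], [[-0.35, -1, 0.1], [0, 0, 0], 0.37], [[-0.2, -0.6, 0.3], [0, 0, 0], 0.37], [[0, 0, 0], [0, 0, 0], 0.37]]'

```text
clock: 13.32
tool_pos: [0.5639, 0.0604, 0.1447]
eef_rot: [-0.039, -3.141, -0.008]
contact_force: [-0.2, -0.2, 0.3]
opening: 0.0535
```

Run:
```python
from h import *
delta(.5580,.0450,.06,jaw=np.radians(88.3))
```

```text
turn deg [ 0.2811 -0.0454  0.2762] alt has +-180; q6 -1.5219660713508512
units [ 0.1374 -0.4     2.1168] t 13.325 pos [0.5639 0.0604 0.1447]
```

Call:
jog_arm --targets '[[[0.1, -0.35, 0.5], [0.3, 0, 0.3], 0.37], [[0.05, -0.1, 0.8], [0, 0, 0], 0.37], [[0, 0, 0.6], [0, 0, 0], 0.37], [[0, 0, 0], [0, 0, 0], 0.37]]'

```text
clock: 13.82
tool_pos: [0.5576, 0.0469, 0.068]
eef_rot: [0.045, 3.141, 0.003]
contact_force: [0.5, -0.5, 0.8]
opening: 0.0538
```

Run:
```python
from h import *
c,im=shot("wrist","pics/n_wrist.png",None,1.25)
delta(.5580,.0450,.0415,jaw=np.radians(88.3))
```

```text
turn deg [0.1289 0.1594 0.0802] alt has +-180; q6 -1.5396602980570382
units [ 0.0181 -0.049   0.6917] t 13.875 pos [0.5587 0.0469 0.0692]
```

View pics/n_wrist.png

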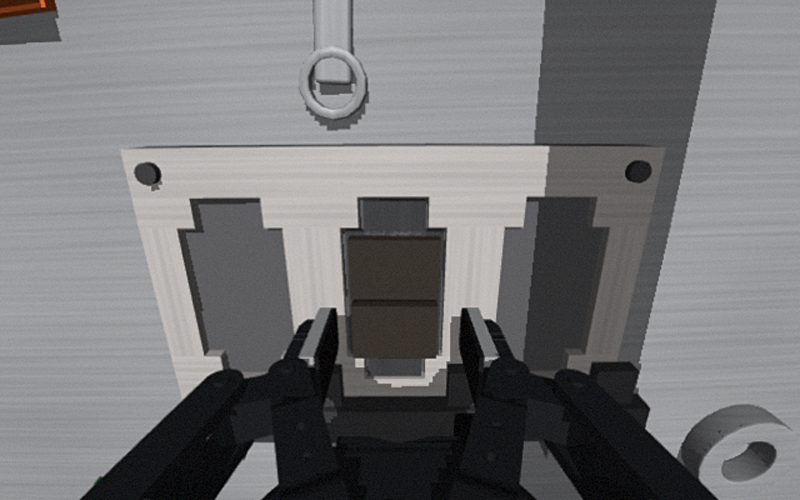

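Call:
jog_arm --targets '[[[0.02, -0.05, 0.4], [0, 0, 0], 0.4], [[0, 0, 0.2], [0, 0, 0], 0.4], [[0, 0, 0.06], [0, 0, 0], 0.4], [[0, 0, 0], [0, 0, 0], 0.4]]'

```text
clock: 14.38
tool_pos: [0.5603, 0.0461, 0.044]
eef_rot: [0.042, 3.133, 0.004]
contact_force: [-0.4, -0.2, -1.6]
opening: 0.0513
```

Call:
jog_arm --targets '[[[0.05, 0, 0.06], [0, 0.3, 0], 0.4], [[0, 0, 0], [0, 0, 0], 0.8], [[0, 0, 0], [0, 0, 0], 0.8], [[0, 0, 0], [0, 0, 0], 0.8]]'

```text
clock: 14.88
tool_pos: [0.5588, 0.046, 0.0423]
eef_rot: [0.043, 3.138, 0.004]
contact_force: [0.3, -1.2, -0.1]
opening: 0.0414
```

Call:
jog_arm --targets '[[[0, 0, -0.3], [0, 0, 0], 0.8], [[0, 0, -0.6], [0, 0, 0], 0.8], [[0, 0.3, -0.8], [0, 0, 0], 0.8], [[0.1, 0.6, -0.8], [0, 0, 0], 0.8], [[0.1, 0.8, -0.4], [0, 0, 0], 0.8]]'

```text
clock: 15.5
tool_pos: [0.55, 0.1134, 0.1613]
eef_rot: [-0.05, -3.139, -0.004]
contact_force: [0.8, -0.5, -1.5]
opening: 0.0413
```

Run:
```python
from h import *
c,im=shot("wrist","pics/o_wrist.png",None,1.25)
delta(.56,.39,.15)
```

```text
units [-0.0296  6.8115  0.3795] t 15.55 pos [0.5506 0.1176 0.1633]
```

View pics/o_wrist.png

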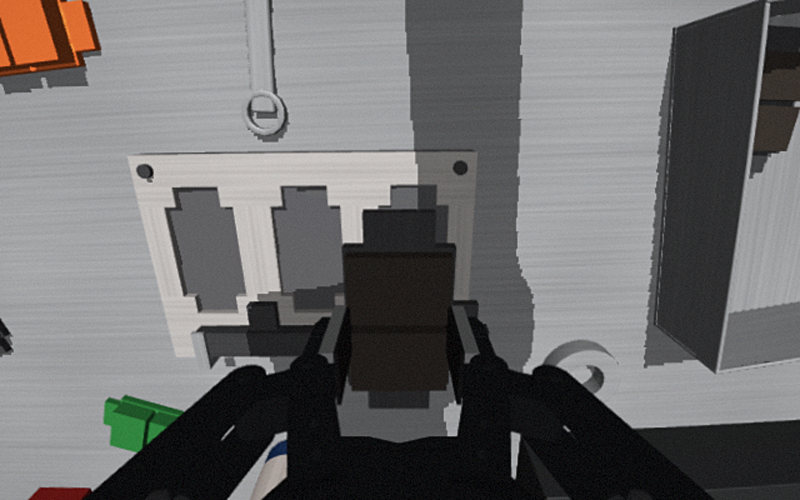

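Call:
jog_arm --targets '[[[-0.1, 1, 0], [0, 0, 0], 0.8], [[-0.1, 1, 0], [0, 0, 0], 0.8], [[-0.1, 1, 0], [0, 0, 0], 0.8], [[-0.1, 1, 0], [0, 0, 0], 0.8], [[-0.1, 1, 0], [0, 0, 0], 0.8]]'

```text
clock: 16.18
tool_pos: [0.5766, 0.3205, 0.1681]
eef_rot: [0.051, 3.138, 0.01]
contact_force: [0.1, -0.6, -2.4]
opening: 0.0413
```

Call:
jog_arm --targets '[[[-0.1, 1, 0], [0, 0, 0], 0.8], [[-0.1, 0.9, 0], [0, 0, 0], 0.8], [[-0.1, 0.5, 0.2], [0, 0, 0], 0.8], [[0, 0, 0], [0, 0, 0], 0.8]]'

```text
clock: 16.68
tool_pos: [0.5904, 0.4217, 0.1608]
eef_rot: [0.044, 3.139, 0.009]
contact_force: [0.6, 0.6, -2.2]
opening: 0.041
```

Run:
```python
from h import *
c,im=shot("wrist","pics/p_wrist.png",None,1.25)
delta(.57,.404,.085)
```

```text
units [ 0.5074 -0.4506  1.9043] t 16.725 pos [0.5906 0.421  0.1613]
```

View pics/p_wrist.png

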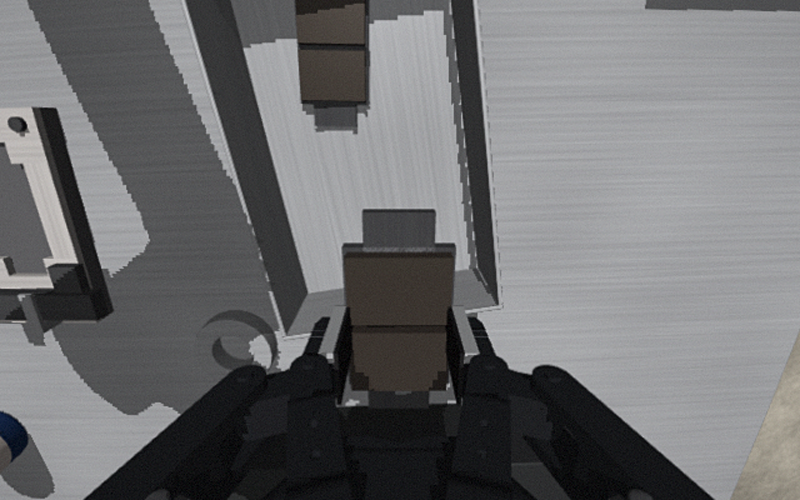

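Run:
```python
from h import *
c=cam('wrist')
for p in [(285,338),(498,305)]: print(p2w(c,np.array(p)/1.25,.07))
print(p2w(c,np.array((325,130))/1.25,.01),p2w(c,np.array((335,103))/1.25,.015))
delta(.558,.40,.11)
```

```text
[0.6431 0.3413 0.07  ]
[0.6224 0.4857 0.07  ]
[0.5098 0.3705 0.01  ] [0.4922 0.38   0.015 ]
units [ 0.803  -0.5555  1.2781] t 16.725 pos [0.5906 0.421  0.1613]
```

Call:
jog_arm --targets '[[[0.4, -0.25, 0.2], [0, 0, 0], 0.8], [[0.3, -0.1, 0.3], [0, 0, 0], 0.8], [[0, 0, 0.8], [0, 0, 0], 0.8], [[0, 0, 0.5], [0, 0, 0], 0.8], [[0, 0, 0], [0, 0, 0], 0.8]]'

```text
clock: 17.35
tool_pos: [0.5626, 0.402, 0.0904]
eef_rot: [0.051, 3.138, 0.006]
contact_force: [0.7, 0.7, -2.1]
opening: 0.0416
```

Call:
jog_arm --targets '[[[0, 0, 0], [0, 0, 0], 0.3], [[0, 0, 0], [0, 0, 0], 0.3], [[0, 0, -0.6], [0, 0, 0], 0.3], [[0, 0, -0.9], [0, 0, 0], 0.3], [[0, -0.3, -0.9], [0, 0, 0], 0.3]]'

```text
clock: 17.98
tool_pos: [0.564, 0.3908, 0.1925]
eef_rot: [0.05, 3.133, 0.011]
contact_force: [0.3, -0.7, 0.2]
opening: 0.0599
```

Run:
```python
from h import *
c,im=shot("wrist","pics/q_wrist.png",None,1.25)
shot("top","pics/q_top.png",(130,60,470,290),2.3)
```

```text
(no output)
```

View pics/q_wrist.png

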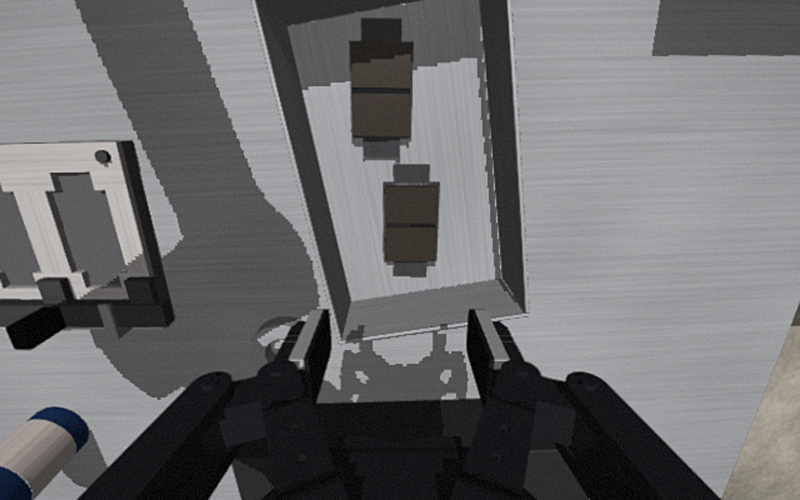

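View pics/q_top.png

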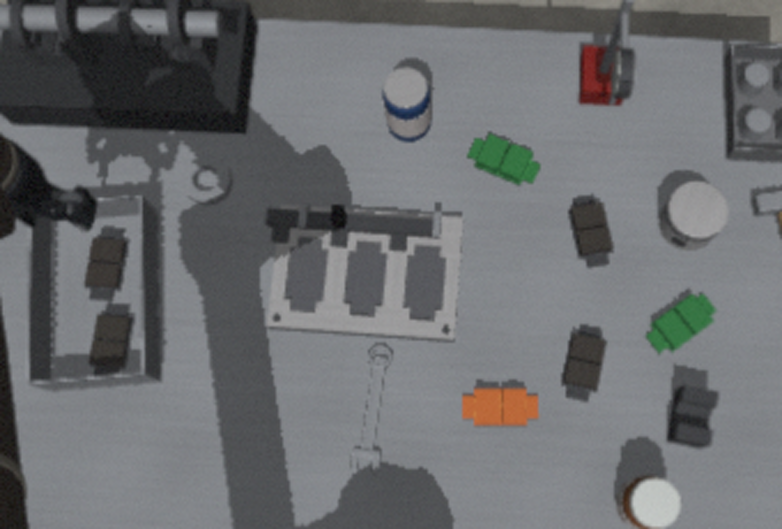

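Run:
```python
from h import *
c=cam('top')
f=lambda p:(p[0]/2.3+130,p[1]/2.3+60)
# A
for n,p in dict(A=(591,229),At=(587,205),Ab=(596,254),B=(585,360),Bt=(589,332),Bb=(582,388)).items(): print(n,f(p),p2w(c,f(p),.02))
A=p2w(c,f((591,229)),.02)
delta(A[0]-.04,A[1]+.03,.25)
```

```text
A (386.95652173913044, 159.56521739130437) [ 0.64   -0.2598  0.02  ]
At (385.21739130434787, 149.1304347826087) [ 0.6742 -0.2539  0.02  ]
Ab (389.1304347826087, 170.43478260869566) [ 0.605  -0.2671  0.02  ]
B (384.3478260869565, 216.52173913043478) [ 0.4591 -0.2545  0.02  ]
Bt (386.0869565217391, 204.34782608695653) [ 0.497  -0.2592  0.02  ]
Bb (383.0434782608696, 228.69565217391306) [ 0.4218 -0.2512  0.02  ]
units [ -1.3598 -15.4796  -1.4683] t 18.075 pos [0.5674 0.3915 0.1978]
```

Call:
jog_arm --targets '[[[0, -1, -0.3], [0, 0, 0], 0.3], [[-0.1, -1, -0.3], [0, 0, 0], 0.3], [[-0.1, -1, -0.3], [0, 0, 0], 0.3], [[-0.1, -1, -0.2], [0, 0, 0], 0.3], [[-0.1, -1, -0.2], [0, 0, 0], 0.3]]'

```text
clock: 18.7
tool_pos: [0.5774, 0.1896, 0.2511]
eef_rot: [0.043, 3.117, 0.025]
contact_force: [-0.2, -0.5, 0.2]
opening: 0.0599
```

Call:
jog_arm --targets '[[[-0.1, -1, 0], [0, 0, 0], 0.3], [[-0.1, -1, 0], [0, 0, 0], 0.3], [[-0.1, -1, 0], [0, 0, 0], 0.3], [[-0.1, -1, 0], [0, 0, 0], 0.3], [[-0.1, -1, 0], [0, 0, 0], 0.3]]'

```text
clock: 19.32
tool_pos: [0.5944, -0.0163, 0.2512]
eef_rot: [0.042, 3.108, 0.027]
contact_force: [0.7, 0.5, -0.4]
opening: 0.0602
```

Call:
jog_arm --targets '[[[-0.1, -1, 0], [0, 0, -4], 0.3], [[-0.1, -1, 0], [0, 0, -4], 0.3], [[-0.1, -1, 0], [0, 0, -4], 0.3], [[0, -0.9, 0], [0, 0, 0], 0.3], [[0, 0, 0], [0, 0, 0], 0.3]]'

```text
clock: 19.95
tool_pos: [0.6206, -0.1785, 0.2505]
eef_rot: [-0.288, 3.087, 0.018]
contact_force: [0.5, 0.2, 0.1]
opening: 0.0598
```

Run:
```python
from h import *
c,im=shot("wrist","pics/r_wrist.png",None,1.25)
delta(.64,-.26,.1,jaw=np.radians(100.8))
print(w2p(c,[[.64,-.26,.02]])*1.25)
```

```text
turn deg [ 0.5093  2.3575 -0.0728] alt has +-180; q6 -2.1286859092329835
units [ 0.0558 -2.163   3.7413] t 20.0 pos [ 0.6203 -0.177   0.2504]
[[313.0525 206.8082]]
```

View pics/r_wrist.png

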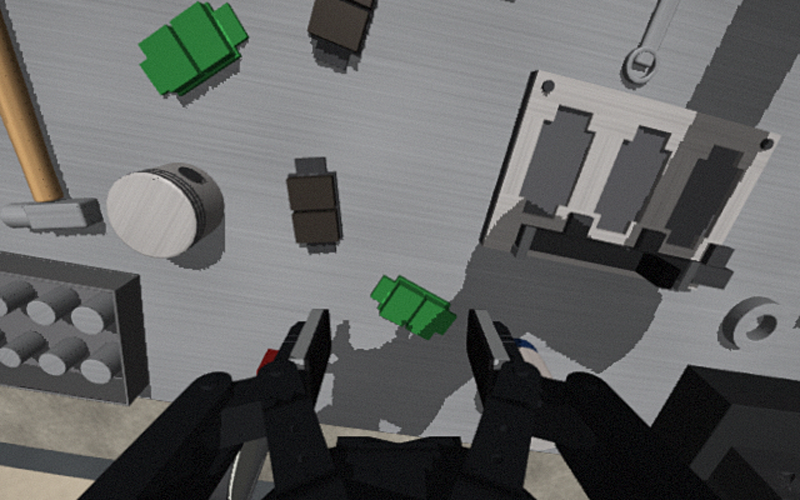

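Call:
jog_arm --targets '[[[0, -0.6, 0.5], [0.5, 2.3, 0], 0.3], [[0, -0.7, 0.8], [0, 0, 0], 0.3], [[0, -0.6, 0.8], [0, 0, 0], 0.3], [[0, -0.1, 0.8], [0, 0, 0], 0.3], [[0, 0, 0], [0, 0, 0], 0.3]]'

```text
clock: 20.62
tool_pos: [0.6386, -0.2499, 0.1331]
eef_rot: [-0.303, 3.123, 0.003]
contact_force: [-0.5, 0.8, 0.2]
opening: 0.0598
```

Run:
```python
from h import *
c,im=shot("wrist","pics/s_wrist.png",None,1.25)
delta(.64,-.26,.1,jaw=np.radians(100.8))
print(w2p(c,[[.64,-.26,.02]])*1.25)
```

```text
turn deg [-0.0389  0.403   0.2867] alt has +-180; q6 -2.2042021621979337
units [ 0.0541 -0.2343  0.8828] t 20.675 pos [ 0.6401 -0.2504  0.1353]
[[384.5946 250.9657]]
```

View pics/s_wrist.png

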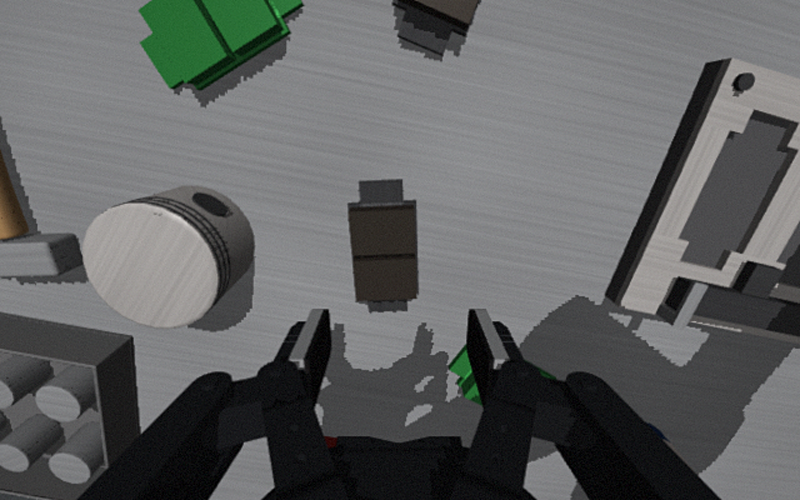

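Call:
jog_arm --targets '[[[0, -0.22, 0.5], [0, 0.4, 0.3], 0.35], [[0, 0, 0.7], [0, 0, 0], 0.35], [[0, 0, 0.7], [0, 0, 0], 0.35], [[0, 0, 0], [0, 0, 0], 0.35]]'

```text
clock: 21.18
tool_pos: [0.6472, -0.2597, 0.0628]
eef_rot: [-0.298, 3.118, -0.01]
contact_force: [-0.7, -0.2, -0.3]
opening: 0.0552
```

Run:
```python
from h import *
c,im=shot("wrist","pics/t_wrist.png",None,1.25)
delta(.642,-.26,.028,jaw=np.radians(100.8))
print(w2p(c,[[.642,-.26,.02]])*1.25)
```

```text
turn deg [-0.5506  0.6653  0.1227] alt has +-180; q6 -2.204317238521225
units [0.173  0.0483 0.9156] t 21.225 pos [ 0.6487 -0.2603  0.0647]
[[402.1809 289.7096]]
```

View pics/t_wrist.png

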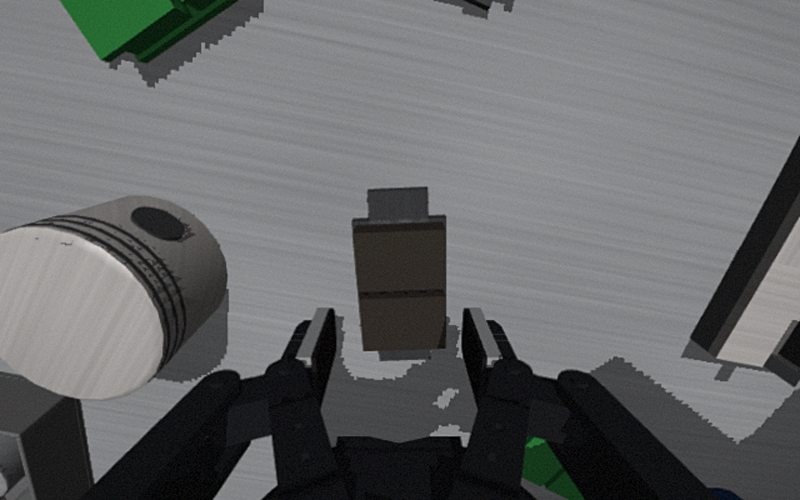

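Call:
jog_arm --targets '[[[0.1, 0.05, 0.4], [-0.5, 0.6, 0], 0.37], [[0, 0, 0.3], [0, 0, 0], 0.37], [[0, 0, 0.1], [0, 0, 0], 0.37], [[0, 0, 0], [0, 0, 0], 0.37]]'

```text
clock: 21.72
tool_pos: [0.6471, -0.2603, 0.0345]
eef_rot: [-0.299, 3.121, -0.006]
contact_force: [0.1, -0.5, 0.3]
opening: 0.0539
```

Run:
```python
from h import *
c,im=shot("wrist","pics/u_wrist.png",None,1.25)
delta(.642,-.26,.028,jaw=np.radians(100.8))
```

```text
turn deg [-0.2602  0.3432  0.1359] alt has +-180; q6 -2.206468528899774
units [0.1281 0.0364 0.1692] t 21.775 pos [ 0.6473 -0.2604  0.0348]
```

View pics/u_wrist.png

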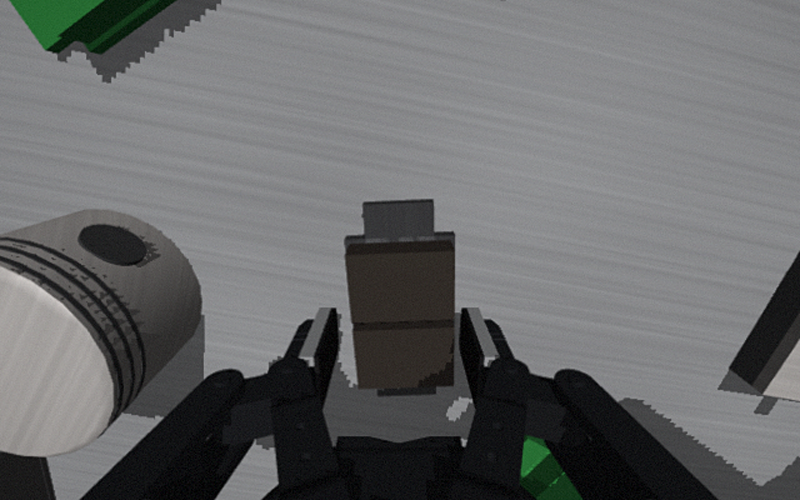

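Call:
jog_arm --targets '[[[0.03, 0.03, 0.15], [-0.2, 0.3, 0], 0.37], [[0, 0, 0], [0, 0, 0], 0.45], [[0, 0, 0], [0, 0, 0], 0.8], [[0, 0, 0], [0, 0, 0], 0.8], [[0, 0, 0], [0, 0, 0], 0.8]]' --force 80

```text
clock: 22.4
tool_pos: [0.6466, -0.2598, 0.03]
eef_rot: [-0.299, 3.125, -0.003]
contact_force: [-0.3, 0.3, 0.0]
opening: 0.0416
```

Call:
jog_arm --targets '[[[0, 0, -0.4], [0, 0, 0], 0.8], [[0, 0, -0.8], [0, 0, 0], 0.8], [[0, 0, -0.9], [0, 0, 0], 0.8], [[0, 0.3, -0.5], [0, 0, 0], 0.8], [[0, 0, 0], [0, 0, 0], 0.8]]'

```text
clock: 23.02
tool_pos: [0.6411, -0.2456, 0.1344]
eef_rot: [0.299, -3.123, -0.004]
contact_force: [0.1, -0.5, -3.6]
opening: 0.0416
```

Run:
```python
from h import *
c,im=shot("wrist","pics/v_wrist.png",None,1.25)
delta(.5555,-.035,.11,jaw=np.radians(88.35))
```

```text
turn deg [ 0.1466 -0.3216 12.5644] alt has +-180; q6 -2.190782863397176
units [1.0874 5.5792 0.6065] t 23.075 pos [ 0.6406 -0.2459  0.1333]
```

View pics/v_wrist.png

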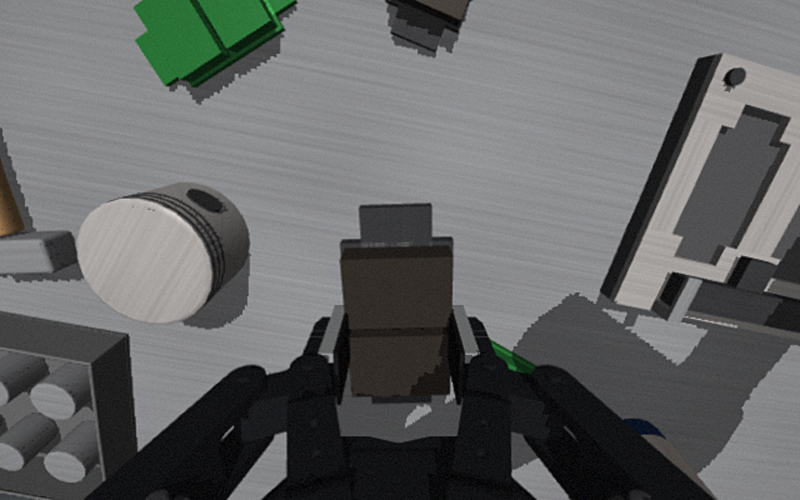

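```bash
cat >> h.py <<'E'
def held(pts):
    """pts: list of (padx,pady, dz_from_lining_top, px,py in orig pixels); solves pad pose in tool frame (x,y,yaw,zt)"""
    from scipy.optimize import least_squares
    i=imaging.camera_info('wrist');K=np.array(i['mtx']);d=np.array(i['dist']);C=np.linalg.inv(np.array(i['hand_eye']))
    p=np.array(pts,float)
    def f(v):
        a=v[2];Q=np.stack([v[0]+np.cos(a)*p[:,0]-np.sin(a)*p[:,1],v[1]+np.sin(a)*p[:,0]+np.cos(a)*p[:,1],v[3]+p[:,2]],1)
        return (w2p((K,d,C),Q)-p[:,3:]).ravel()
    r=least_squares(f,[0,0,0,.01]);return r.x,r.fun.reshape(-1,2)
E
python3 - <<'E'
from h import *
# pady sign: image right = tool +y ; image up = tool +x
P=[(.033,-.022,0,342,251),(.033,.022,0,452,249.5),(0,-.022,0,345.5,330),(0,.022,0,448,327.5)]
P+=[(.05,-.015,.014,360,206),(.05,.015,.014,432,205.5)]
P=[(a,b,c,x/1.25,y/1.25) for a,b,c,x,y in P]
v,r=held(P);print(v,np.degrees(v[2]));print(r*1.25)
E
```

```text
[ 0.0028 -0.0014 -0.0096  0.0126] -0.5516670716436178
[[-1.2586  3.4374]
 [ 0.058   3.8624]
 [ 0.1602 -2.8984]
 [ 1.0075 -1.3242]
 [ 0.0418 -1.6716]
 [ 0.082  -1.902 ]]
```

Call:
jog_arm --targets '[[[0.2, 0.8, 0], [0, 0, 6.3], 0.8], [[0.1, 0.9, 0], [0, 0, 6.3], 0.8], [[0, 1, 0], [0, 0, 0], 0.8], [[0, 1, 0], [0, 0, 0], 0.8], [[0, 0, 0], [0, 0, 0], 0.8]]'

```text
clock: 23.7
tool_pos: [0.6159, -0.0958, 0.1239]
eef_rot: [-0.06, -3.121, -0.008]
contact_force: [-0.8, -0.7, -3.5]
opening: 0.0416
```

Run:
```python
from h import *
delta(.5525,-.035,.11,jaw=np.radians(88.35))
```

```text
turn deg [ 0.2593 -1.1613 -0.5551] alt has +-180; q6 -1.7571199150050996
units [1.6336 1.4556 0.3871] t 23.7 pos [ 0.6159 -0.0958  0.1239]
```

Call:
jog_arm --targets '[[[0.5, 0.5, 0], [0.3, -1.1, -0.5], 0.8], [[0.6, 0.5, 0.1], [0, 0, 0], 0.8], [[0.5, 0.4, 0.2], [0, 0, 0], 0.8], [[0, 0, 0], [0, 0, 0], 0.8], [[0, 0, 0], [0, 0, 0], 0.8]]'

```text
clock: 24.32
tool_pos: [0.5494, -0.0389, 0.1063]
eef_rot: [-0.046, -3.134, 0.005]
contact_force: [0.6, 0.1, -3.3]
opening: 0.0415
```

Run:
```python
from h import *
c,im=shot("wrist","pics/w_wrist.png",None,1.25)
delta(.5555,-.035,.11,jaw=np.radians(88.35))
```

```text
turn deg [-0.1623 -0.5097 -0.0353] alt has +-180; q6 -1.6859089860606977
units [-0.1611  0.1005 -0.0986] t 24.375 pos [ 0.5489 -0.0388  0.1061]
```

View pics/w_wrist.png

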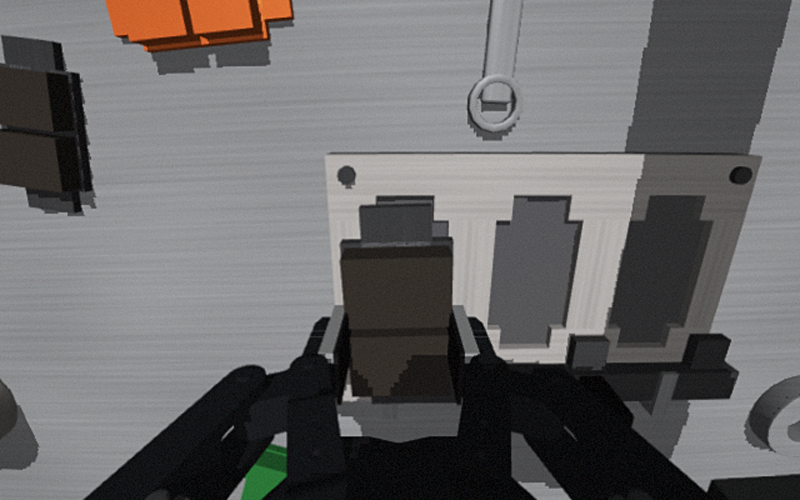

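Run:
```python
from h import *
c=cam('wrist')
z=.02
obj=[[-.075,-.125,z],[-.075,.125,z],[-.052,-.097,z],[-.052,-.063,z],[-.037,-.054,z],[-.052,-.017,z],[-.052,.017,z],[-.037,-.026,z],[-.037,.026,z],[.052,.017,z],[-.052,.063,z],[-.052,.097,z]]
px=np.array([[327,154],[761,156],[376,197],[434,196],[448,221],[514,197],[571,197],[497,222],[581,222],[549,348],[650,197],[706,197]])/1.25
v,r=fit(c,obj,px); print(v,np.degrees(v[2]));print(r*1.25)
s=telemetry.observe();print(s['tool_pos'],s['eef_rot'])
```

```text
[ 0.5583  0.044  -0.0278] -1.5899716914870123
[[-1.3697  1.8386]
 [ 0.1874  1.5458]
 [ 0.2821 -0.7451]
 [ 0.8283  0.1615]
 [ 1.239   0.2047]
 [-0.1676 -0.8462]
 [ 0.7361 -0.7633]
 [-0.7096 -0.8287]
 [ 1.9343 -0.8243]
 [-0.6506  0.9558]
 [-1.0975 -0.53  ]
 [-1.2729 -0.267 ]]
[ 0.5489 -0.0388  0.1061] [-0.0461 -3.1323  0.0042]
```

Run:
```python
from h import *
i=imaging.camera_info('wrist');K=np.array(i['mtx']);d=np.array(i['dist']);H=np.array(i['hand_eye'])
c=(K,d,np.linalg.inv(H))
for n,px,py,z,off in [('ear',360,206,.024,.05),('ear',432,205.5,.024,.05),('lin',342,251,.010,.033),('lin',452,249.5,.01,.033),('gr',345.5,330,.01,0),('gr',448,327.5,.01,0),('plate edge',341,240,.024,.035),('plate edge',453,238,.024,.035),('far lin',352,397,.01,-.033),('far lin',447,394,.01,-.033)]:
    w=p2w(c,[px/1.25,py/1.25],z); print(n,w, w[0]-off)
# held worn pad: lining top 7 above plate; TCP .042 lining top .027 -> z .015
for n,px,py,z,off in [('ear',364,210,.022,.05),('ear',436,210,.022,.05),('lin',345,251,.015,.033),('gr',348,328,.015,0),('gr',446,327,.015,0)]:
    w=p2w(c,[px/1.25,py/1.25],z); print('worn',n,w, w[0]-off)
```

```text
ear [ 0.0524 -0.0167  0.024 ] 0.0023503269767676943
ear [0.0525 0.0128 0.024 ] 0.0025385439889324124
lin [ 0.0378 -0.0228  0.01  ] 0.004787460610816932
lin [0.0384 0.0197 0.01  ] 0.0053736563246378835
gr [ 0.0026 -0.0232  0.01  ] 0.0026184034746901674
gr [0.0038 0.0197 0.01  ] 0.0037945520289156265
plate edge [ 0.0377 -0.0253  0.024 ] 0.0027060349687427834
plate edge [0.0386 0.0221 0.024 ] 0.0035619861503755623
far lin [-0.0324 -0.022   0.01  ] 0.0006275296138323477
far lin [-0.0307  0.0209  0.01  ] 0.0022788003937331824
worn ear [ 0.0511 -0.0149  0.022 ] 0.0011435957843559316
worn ear [0.0511 0.0143 0.022 ] 0.0011252213343588072
worn lin [ 0.036  -0.0224  0.015 ] 0.002991382715490383
worn gr [ 0.0005 -0.0229  0.015 ] 0.000488165449103406
worn gr [0.001  0.0196 0.015 ] 0.0009580762000108572
```

```bash
python3 -c "
import cv2
im=cv2.imread('pics/w_wrist.png')[180:420,320:480];cv2.imwrite('pics/w2.png',cv2.resize(im,None,fx=2.4,fy=2.4,interpolation=cv2.INTER_CUBIC))"
```

```text
(no output)
```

View pics/w2.png

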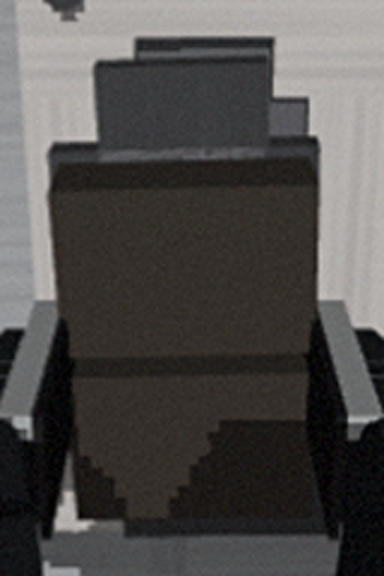

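Run:
```python
from h import *
delta(.5588,-.0345,.06,jaw=np.radians(88.4))
```

```text
turn deg [-0.1621 -0.5098 -0.0853] alt has +-180; q6 -1.6859089860606977
units [-0.2543  0.119   1.1506] t 24.375 pos [ 0.5489 -0.0388  0.1061]
```

Call:
jog_arm --targets '[[[-0.15, 0.12, 0.2], [-0.2, -0.5, 0], 0.8], [[-0.1, 0, 0.3], [0, 0, 0], 0.8], [[0, 0, 0.4], [0, 0, 0], 0.8], [[0, 0, 0.2], [0, 0, 0], 0.8], [[0, 0, 0], [0, 0, 0], 0.8]]'

```text
clock: 25.0
tool_pos: [0.5617, -0.0357, 0.0584]
eef_rot: [0.049, 3.14, 0.001]
contact_force: [0.5, -0.4, -3.1]
opening: 0.0413
```

Run:
```python
from h import *
delta(.5588,-.0345,.056,jaw=np.radians(88.4))
c,im=shot("wrist","pics/x_wrist.png",None,1.25)
```

```text
turn deg [ 0.0213  0.0928 -0.1797] alt has +-180; q6 -1.6814812891471005
units [0.073  0.0288 0.0608] t 25.0 pos [ 0.5617 -0.0357  0.0584]
```

View pics/x_wrist.png

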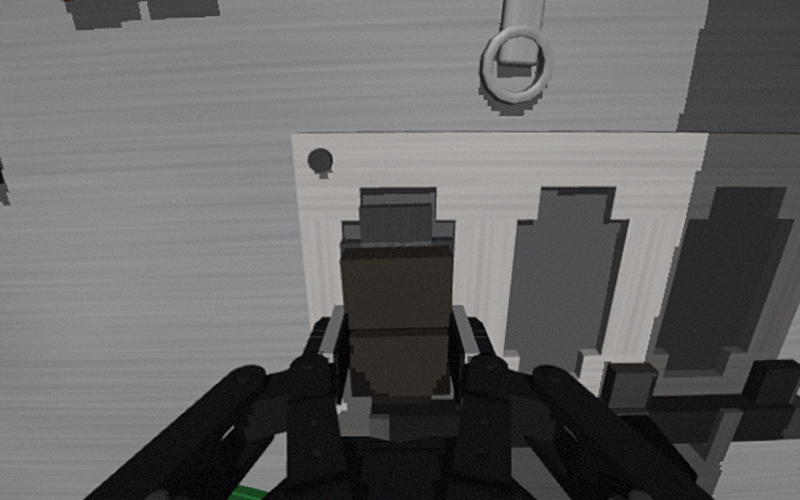

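Call:
jog_arm --targets '[[[0.07, 0.03, 0.1], [0, 0, 0], 0.8], [[0, 0, 0.08], [0, 0, 0], 0.8], [[0, 0, 0], [0, 0, 0], 0.8]]'

```text
clock: 25.42
tool_pos: [0.5595, -0.0344, 0.052]
eef_rot: [0.049, 3.137, 0.0]
contact_force: [-0.0, 0.3, -3.5]
opening: 0.0414
```

Run:
```python
from h import *
delta(.5585,-.0345,.044,jaw=np.radians(88.4))
c,im=shot("wrist","pics/y_wrist.png",(220,120,420,360),2.5)
```

```text
turn deg [ 0.0076  0.218  -0.1745] alt has +-180; q6 -1.6797834261166322
units [ 0.0253 -0.003   0.2012] t 25.425 pos [ 0.5595 -0.0344  0.052 ]
```

View pics/y_wrist.png

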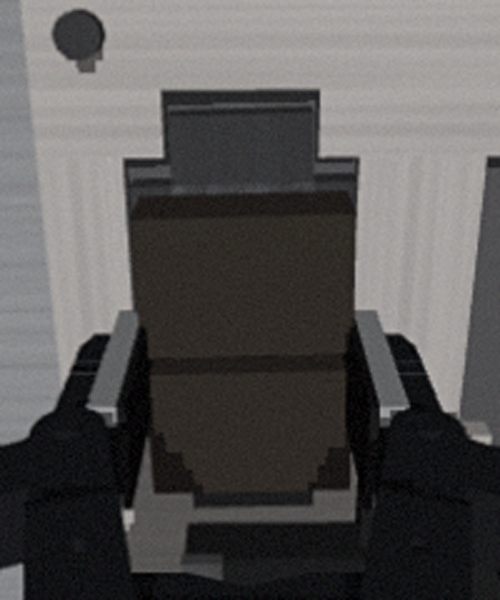

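Call:
jog_arm --targets '[[[0.02, 0, 0.08], [0, 0.2, 0], 0.8], [[0, 0, 0.08], [0, 0, 0], 0.8], [[0, 0, 0.04], [0, 0, 0], 0.8], [[0, 0, 0], [0, 0, 0], 0.8]]'

```text
clock: 25.98
tool_pos: [0.5594, -0.0347, 0.0442]
eef_rot: [0.049, 3.14, -0.0]
contact_force: [0.1, -0.0, -4.2]
opening: 0.0413
```

Run:
```python
from h import *
delta(.5585,-.0345,.044,jaw=np.radians(88.4))
c,im=shot("wrist","pics/z_wrist.png",(220,120,420,360),2.5)
```

```text
turn deg [-0.0148  0.0941 -0.1745] alt has +-180; q6 -1.6792713842164813
units [0.0218 0.0031 0.005 ] t 25.975 pos [ 0.5594 -0.0347  0.0442]
```

View pics/z_wrist.png

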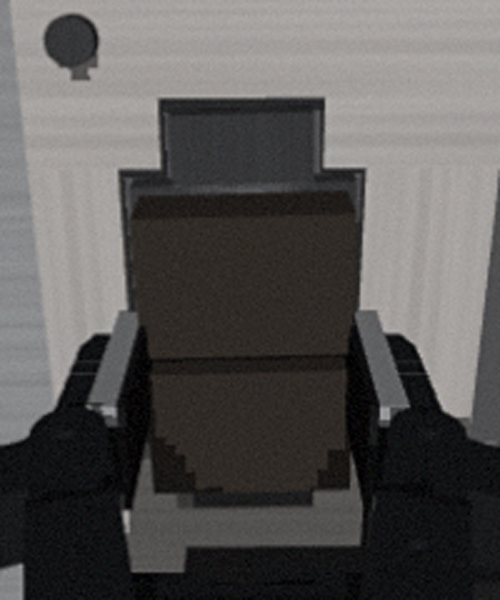

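Call:
jog_arm --targets '[[[0, 0, 0.03], [0, 0, 0], 0.8], [[0, 0, 0], [0, 0, 0], 0.35], [[0, 0, 0], [0, 0, 0], 0.35], [[0, 0, -0.4], [0, 0, 0], 0.35], [[0, 0, -0.7], [0, 0, 0], 0.35]]'

```text
clock: 26.65
tool_pos: [0.5596, -0.0345, 0.0893]
eef_rot: [0.049, 3.14, 0.0]
contact_force: [-0.4, -1.2, -0.3]
opening: 0.0556
```

Call:
jog_arm --targets '[[[0, 0, -0.9], [0, 0, 0], 0.35], [[0, 0, -0.5], [0, 0, 0], 0.35], [[0, 0, 0], [0, 0, 0], 0.35], [[0, 0, 0], [0, 0, 0], 0.35]]'

```text
clock: 27.15
tool_pos: [0.5629, -0.0348, 0.1534]
eef_rot: [0.048, 3.129, -0.002]
contact_force: [1.1, 0.9, -0.5]
opening: 0.0554
```

Run:
```python
from h import *
c,im=shot("wrist","pics/aa_wrist.png",None,1.25)
c2,im=shot("top","pics/aa_top.png",(230,100,470,290),3.3)
```

```text
(no output)
```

View pics/aa_wrist.png

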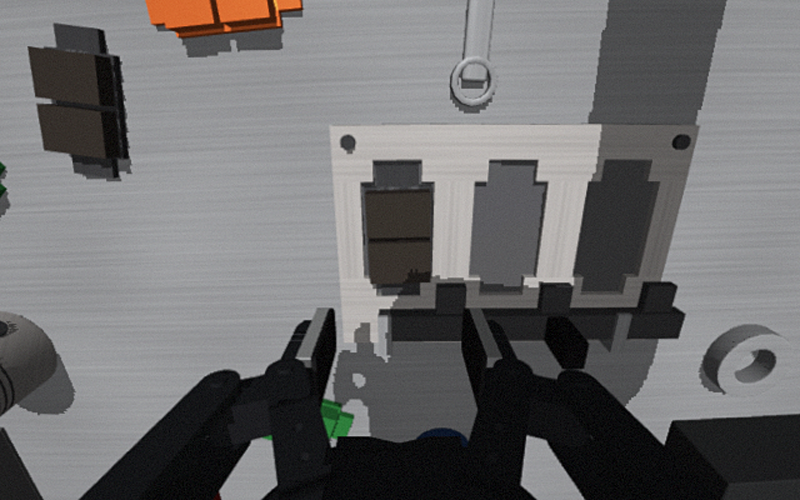

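View pics/aa_top.png

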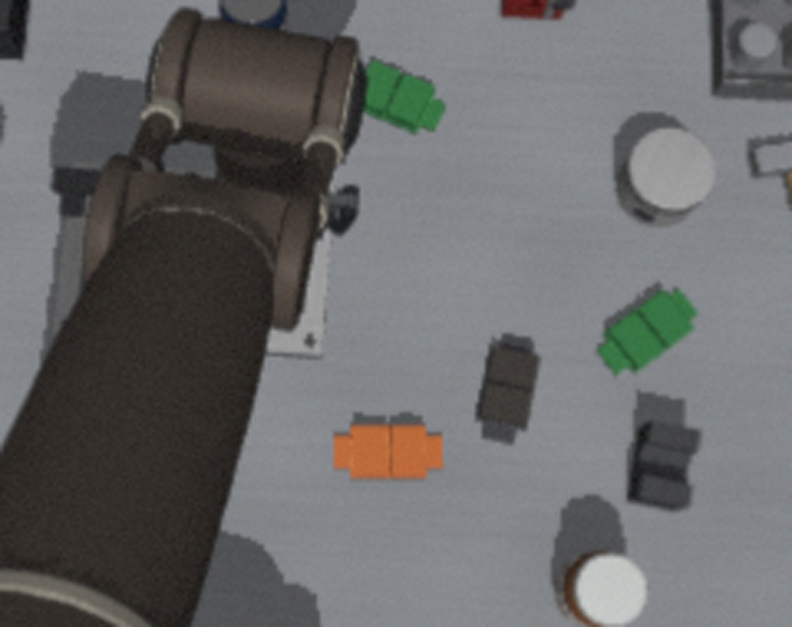

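Run:
```python
from h import *
c=cam('top');f=lambda p:(p[0]/3.3+230,p[1]/3.3+100)
A=p2w(c,f((513,345)),.02);B=p2w(c,f((503,429)),.02);C=p2w(c,f((508,384)),.02);print(A,B,C,np.degrees(np.arctan2(*(A-B)[[1,0]])))
delta(.459,-.2545,.14,jaw=np.radians(84))
```

```text
[ 0.4962 -0.2573  0.02  ] [ 0.4177 -0.2494  0.02  ] [ 0.4595 -0.2533  0.02  ] -5.719507885895874
turn deg [-0.0239  0.6159  4.2349] alt has +-180; q6 -1.679412621263656
units [ 2.4251 -5.5696  0.2988] t 27.25 pos [ 0.5627 -0.0348  0.1528]
```

Call:
jog_arm --targets '[[[0.4, -0.9, 0], [0, 0.6, 4.2], 0.3], [[0.4, -0.9, 0], [0, 0, 0], 0.3], [[0.4, -1, 0], [0, 0, 0], 0.3], [[0.4, -1, 0], [0, 0, 0], 0.3], [[0.4, -0.9, 0], [0, 0, 0], 0.3]]'

```text
clock: 27.88
tool_pos: [0.4618, -0.2161, 0.147]
eef_rot: [-0.157, -3.129, -0.005]
contact_force: [-0.2, 0.3, -0.3]
opening: 0.0598
```

Call:
jog_arm --targets '[[[0, -0.6, 0.2], [0, 0, 0], 0.3], [[0, 0, 0], [0, 0, 0], 0.3], [[0, 0, 0], [0, 0, 0], 0.3]]'

```text
clock: 28.25
tool_pos: [0.4558, -0.2411, 0.1358]
eef_rot: [-0.164, -3.123, -0.01]
contact_force: [0.2, 0.3, 0.0]
opening: 0.0599
```

Run:
```python
from h import *
delta(.4595,-.254,.06,jaw=np.radians(84))
c,im=shot("wrist","pics/ab_wrist.png",None,1.25)
print(w2p(c,[[.4595,-.254,.02]])*1.25)
```

```text
turn deg [ 0.32   -0.8276 -0.0199] alt has +-180; q6 -2.0348200912368863
units [-0.1528 -0.3206  1.8906] t 28.25 pos [ 0.4558 -0.2411  0.1358]
[[381.2453 259.6653]]
```

View pics/ab_wrist.png

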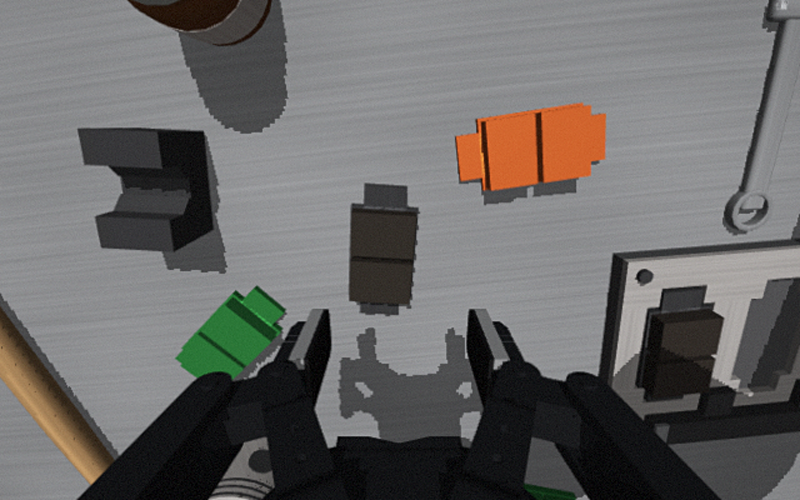

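Run:
```python
from h import *
c=cam('wrist')
for n,p in dict(green=(285,322),greenhi=(240,285),tl=(352,205),tr=(418,210),bl=(349,299),br=(412,305),gl=(351,257),gr=(416,263)).items(): print(n,p2w(c,np.array(p)/1.25,.02))
```

```text
green [ 0.5011 -0.3313  0.02  ]
greenhi [ 0.468  -0.3576  0.02  ]
tl [ 0.4187 -0.2686  0.02  ]
tr [ 0.4268 -0.225   0.02  ]
bl [ 0.4874 -0.2809  0.02  ]
br [ 0.4971 -0.2357  0.02  ]
gl [ 0.4553 -0.2747  0.02  ]
gr [ 0.4646 -0.2298  0.02  ]
```

Call:
jog_arm --targets '[[[-0.05, -0.3, 0.4], [0.3, -0.8, 3.4], 0.3], [[0, 0, 0.6], [0, 0, 0], 0.33], [[0, 0, 0.6], [0, 0, 0], 0.33], [[0, 0, 0], [0, 0, 0], 0.35], [[0, 0, 0], [0, 0, 0], 0.35]]'

```text
clock: 28.92
tool_pos: [0.4594, -0.2492, 0.0717]
eef_rot: [0.249, 3.13, -0.001]
contact_force: [-0.6, -0.1, 0.2]
opening: 0.0556
```

Run:
```python
from h import *
delta(.462,-.2535,.03,jaw=np.radians(80.5))
c,im=shot("wrist","pics/ac_wrist.png",None,1.25)
```

```text
turn deg [-0.0207  0.1179  0.4123] alt has +-180; q6 -1.99332513018717
units [-0.0785 -0.0954  1.0434] t 28.925 pos [ 0.4594 -0.2492  0.0717]
```

View pics/ac_wrist.png

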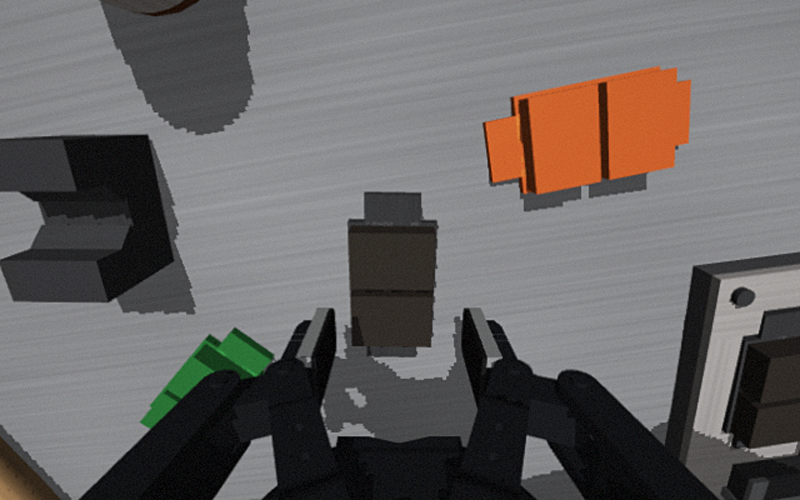

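Call:
jog_arm --targets '[[[-0.05, -0.09, 0.4], [0, 0, 0.5], 0.35], [[0, 0, 0.35], [0, 0, 0], 0.37], [[0, 0, 0.2], [0, 0, 0], 0.37], [[0, 0, 0], [0, 0, 0], 0.37]]'

```text
clock: 29.48
tool_pos: [0.4619, -0.2539, 0.0326]
eef_rot: [0.263, 3.126, -0.003]
contact_force: [-1.0, -0.8, -0.4]
opening: 0.0537
```

Run:
```python
from h import *
delta(.462,-.2535,.03,jaw=np.radians(80.2))
c,im=shot("wrist","pics/ad_wrist.png",None,1.25)
```

```text
turn deg [-0.0772  0.2509  0.1814] alt has +-180; q6 -1.988955426544733
units [0.0002 0.009  0.0645] t 29.475 pos [ 0.4619 -0.2539  0.0326]
```

View pics/ad_wrist.png

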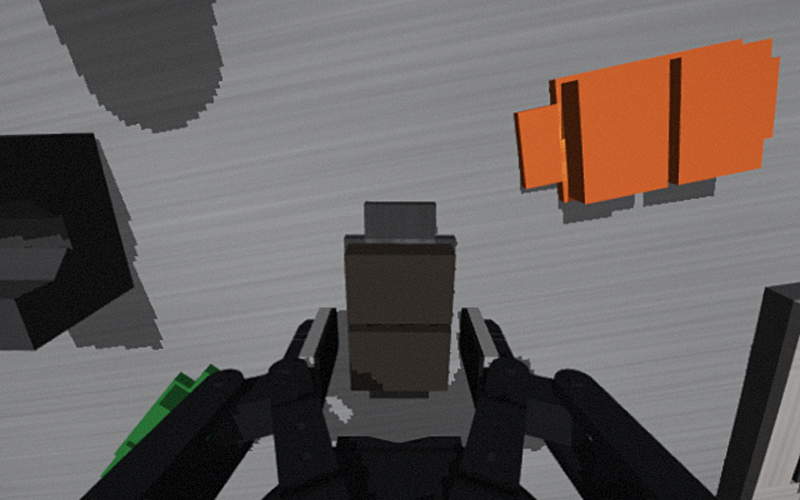

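Call:
jog_arm --targets '[[[0, 0, 0.06], [0, 0, 0], 0.37], [[0, 0, 0], [0, 0, 0], 0.45], [[0, 0, 0], [0, 0, 0], 0.8], [[0, 0, 0], [0, 0, 0], 0.8], [[0, 0, 0], [0, 0, 0], 0.8]]'

```text
clock: 30.15
tool_pos: [0.4627, -0.2543, 0.0315]
eef_rot: [0.263, 3.124, -0.004]
contact_force: [-0.4, 0.3, 0.0]
opening: 0.0415
```

Call:
jog_arm --targets '[[[0, 0, -0.4], [0, 0, 0], 0.8], [[0, 0, -0.8], [0, 0, 0], 0.8], [[0, 0, -0.9], [0, 0, 0], 0.8], [[0, 0.3, -0.5], [0, 0, -4], 0.8], [[0, 0, 0], [0, 0, -4], 0.8]]'

```text
clock: 30.78
tool_pos: [0.4624, -0.2409, 0.1395]
eef_rot: [0.038, 3.138, -0.002]
contact_force: [-0.4, -0.1, -4.5]
opening: 0.0414
```

Run:
```python
from h import *
delta(.561,.0455,.12,jaw=np.radians(88.4))
c,im=shot("wrist","pics/ae_wrist.png",None,1.25)
```

```text
turn deg [-0.0626  0.1741  0.1995] alt has +-180; q6 -2.1109702145302247
units [-2.2887  7.2178  0.4871] t 30.775 pos [ 0.4624 -0.2409  0.1395]
```

View pics/ae_wrist.png

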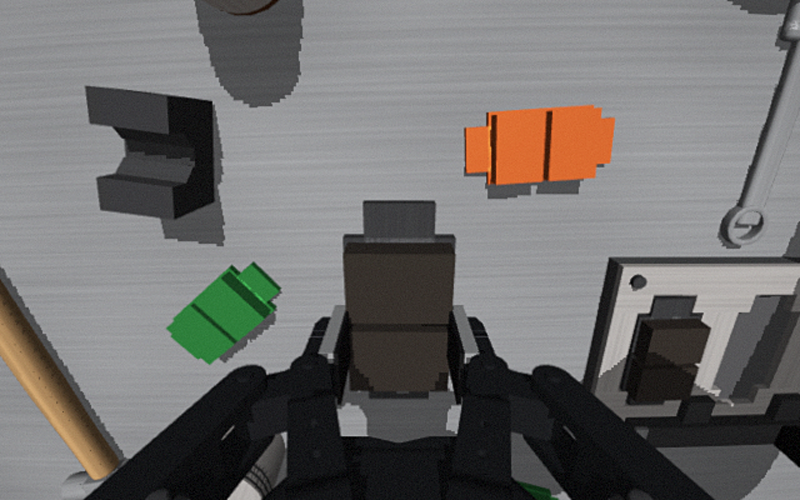

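Call:
jog_arm --targets '[[[-0.3, 0.9, 0], [0, 0, 0], 0.8], [[-0.3, 1, 0], [0, 0, 0], 0.8], [[-0.3, 1, 0], [0, 0, 0], 0.8], [[-0.3, 1, 0], [0, 0, 0], 0.8], [[-0.3, 1, 0], [0, 0, 0], 0.8]]'

```text
clock: 31.45
tool_pos: [0.5271, -0.0443, 0.1401]
eef_rot: [0.055, 3.139, -0.004]
contact_force: [0.6, -0.7, -3.4]
opening: 0.0412
```

Call:
jog_arm --targets '[[[-0.3, 1, 0], [0, 0, 0], 0.8], [[-0.3, 0.8, 0], [0, 0, 0], 0.8], [[-0.2, 0.4, 0], [0, 0, 0], 0.8], [[0, 0, 0], [0, 0, 0], 0.8]]'

```text
clock: 31.95
tool_pos: [0.5619, 0.0474, 0.1397]
eef_rot: [0.054, 3.141, -0.005]
contact_force: [0.2, -0.4, -3.1]
opening: 0.0412
```

Run:
```python
from h import *
delta(.563,.0445,.075,jaw=np.radians(88.4))
```

```text
turn deg [-0.1748  0.003  -0.3549] alt has +-180; q6 -1.525996762477044
units [-0.0309 -0.066   1.6174] t 31.95 pos [0.5619 0.0474 0.1397]
```

Call:
jog_arm --targets '[[[-0.03, -0.08, 0.4], [-0.2, 0, -0.3], 0.8], [[0, 0, 0.7], [0, 0, 0], 0.8], [[0, 0, 0.7], [0, 0, 0], 0.8], [[0, 0, 0.2], [0, 0, 0], 0.8], [[0, 0, 0], [0, 0, 0], 0.8]]'

```text
clock: 32.58
tool_pos: [0.5599, 0.037, 0.0544]
eef_rot: [-0.054, -3.136, 0.003]
contact_force: [0.6, 0.9, -2.8]
opening: 0.0415
```

Run:
```python
from h import *
delta(.563,.0445,.0455,jaw=np.radians(88.4))
c,im=shot("wrist","pics/af_wrist.png",None,1.25)
```

```text
turn deg [-0.1062 -0.2798 -0.3871] alt has +-180; q6 -1.5451125637090743
units [-0.0713  0.191   0.2216] t 32.575 pos [0.5599 0.037  0.0544]
```

View pics/af_wrist.png

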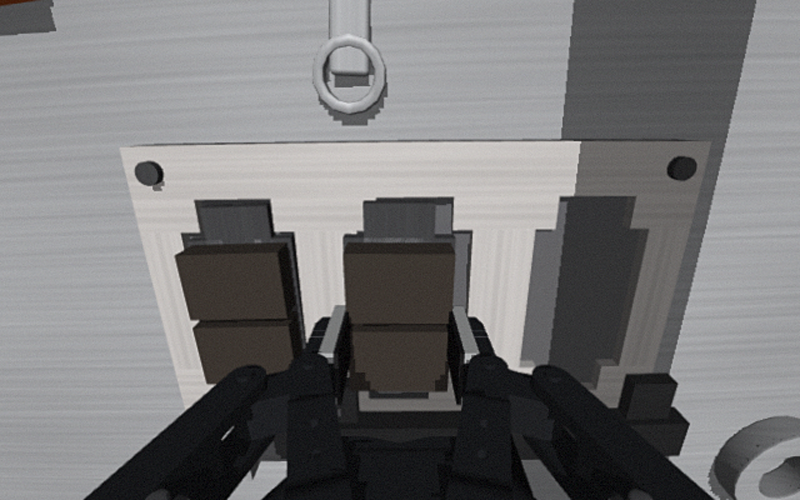

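Call:
jog_arm --targets '[[[-0.07, 0.19, -0.05], [-0.1, -0.3, -0.3], 0.8], [[0, 0, 0], [0, 0, 0], 0.8], [[0, 0, 0], [0, 0, 0], 0.8]]'

```text
clock: 33.0
tool_pos: [0.5658, 0.045, 0.0598]
eef_rot: [0.045, 3.135, 0.0]
contact_force: [-0.8, -0.2, -3.8]
opening: 0.0411
```

Run:
```python
from h import *
delta(.563,.0445,.0455,jaw=np.radians(88.4))
c,im=shot("wrist","pics/ag_wrist.png",(220,120,420,360),2.5)
```

```text
turn deg [ 0.0082  0.3845 -0.0564] alt has +-180; q6 -1.5392081040159167
units [ 0.071  -0.0136  0.3562] t 33.0 pos [0.5658 0.045  0.0598]
```

View pics/ag_wrist.png

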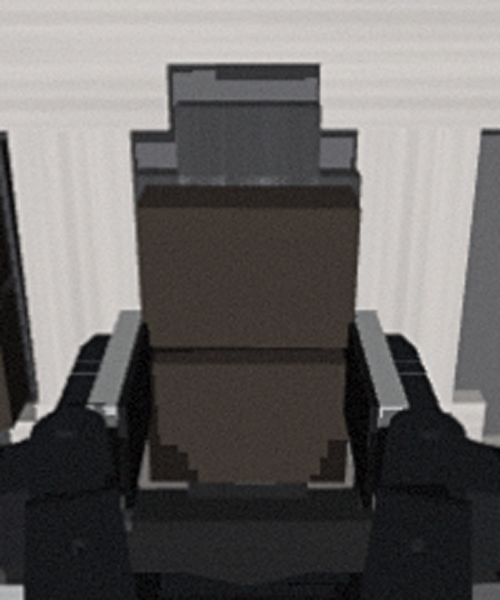

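Call:
jog_arm --targets '[[[0.05, -0.025, 0.15], [0, 0.35, 0], 0.8], [[0, 0, 0.05], [0, 0, 0], 0.8], [[0, 0, 0], [0, 0, 0], 0.8]]'

```text
clock: 33.42
tool_pos: [0.564, 0.0441, 0.0516]
eef_rot: [0.045, 3.14, 0.0]
contact_force: [-0.4, 1.1, -1.6]
opening: 0.0414
```

Run:
```python
from h import *
delta(.563,.0443,.0455,jaw=np.radians(88.4))
c,im=shot("wrist","pics/ah_wrist.png",(220,120,420,360),2.5)
```

```text
turn deg [ 0.0108  0.0726 -0.0392] alt has +-180; q6 -1.541347143024771
units [0.0259 0.0042 0.1517] t 33.425 pos [0.564  0.0441 0.0516]
```

View pics/ah_wrist.png

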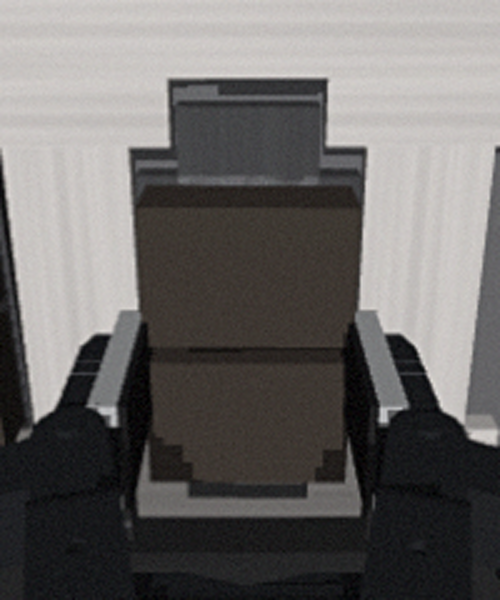

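Centred (slot 168–327, ear 174–322). Lower and release.

Call:
jog_arm --targets '[[[0.02, 0, 0.06], [0, 0, 0], 0.8], [[0, 0, 0.06], [0, 0, 0], 0.8], [[0, 0, 0.04], [0, 0, 0], 0.8], [[0, 0, 0], [0, 0, 0], 0.8]]'

```text
clock: 33.98
tool_pos: [0.5641, 0.0441, 0.0513]
eef_rot: [0.045, 3.141, -0.0]
contact_force: [-1.5, 0.2, 0.0]
opening: 0.0414
```

Run:
```python
from h import *
delta(.563,.0443,.0455,jaw=np.radians(88.4))
c,im=shot("wrist","pics/ai_wrist.png",(220,120,420,360),2.5)
```

```text
turn deg [-0.0047  0.0347 -0.0244] alt has +-180; q6 -1.5412271680202962
units [0.0285 0.0042 0.1454] t 33.975 pos [0.5641 0.0441 0.0513]
```

View pics/ai_wrist.png

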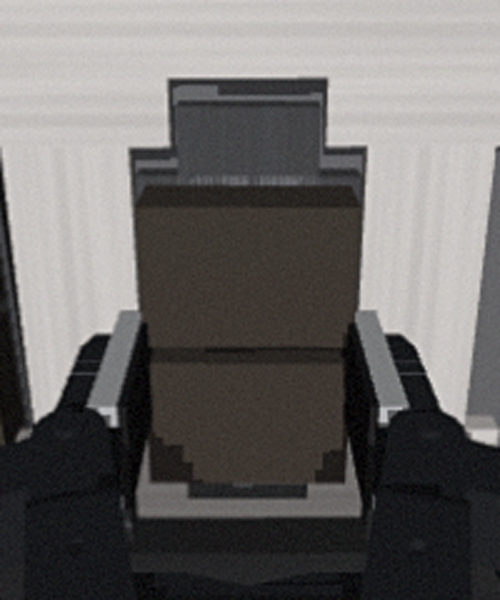

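Call:
jog_arm --targets '[[[0, 0, -0.04], [0, 0, 0], 0.8], [[0.05, 0, 0], [0, 0, 0], 0.8], [[0, 0, 0.05], [0, 0, 0], 0.8], [[0, 0, 0.06], [0, 0, 0], 0.8], [[0, 0, 0], [0, 0, 0], 0.8]]'

```text
clock: 34.65
tool_pos: [0.561, 0.0441, 0.0461]
eef_rot: [-0.045, -3.14, 0.0]
contact_force: [-0.7, -0.2, -3.4]
opening: 0.0414
```

Call:
jog_arm --targets '[[[0, 0, 0.04], [0, 0, 0], 0.8], [[0, 0, 0], [0, 0, 0], 0.8]]'

```text
clock: 34.9
tool_pos: [0.5615, 0.0441, 0.0458]
eef_rot: [-0.045, -3.14, 0.0]
contact_force: [0.9, -0.2, -3.8]
opening: 0.041
```

Run:
```python
from h import *
c,im=shot("wrist","pics/aj_wrist.png",(220,120,420,360),2.5)
```

```text
(no output)
```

View pics/aj_wrist.png

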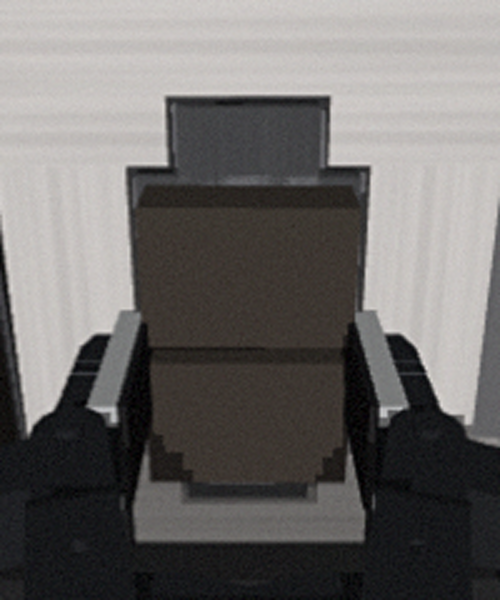

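Call:
jog_arm --targets '[[[0, 0, 0.03], [0, 0, 0], 0.8], [[0, 0, 0], [0, 0, 0], 0.35], [[0, 0, 0], [0, 0, 0], 0.35], [[0, 0, -0.4], [0, 0, 0], 0.35], [[0, 0, -0.7], [0, 0, 0], 0.35]]'

```text
clock: 35.58
tool_pos: [0.5613, 0.0441, 0.0899]
eef_rot: [-0.045, -3.138, 0.0]
contact_force: [0.2, 0.5, 0.0]
opening: 0.0556
```

Call:
jog_arm --targets '[[[0, 0, -0.8], [0, 0, 0], 0.35], [[0, 0, -0.2], [0, 0, 0], 0.35], [[0, 0, 0], [0, 0, 0], 0.35], [[0, 0, 0], [0, 0, 0], 0.35]]'

```text
clock: 36.08
tool_pos: [0.5636, 0.0441, 0.1348]
eef_rot: [0.045, 3.137, -0.0]
contact_force: [-0.3, 0.4, -0.2]
opening: 0.0558
```

Run:
```python
from h import *
c,im=shot("wrist","pics/ak_wrist.png",None,1.25)
delta(.63,.083,.062,jaw=np.radians(88.4))
```

```text
turn deg [ 0.0007  0.1947 -0.0327] alt has +-180; q6 -1.5410757917466902
units [-1.6296  1.0188  1.8202] t 36.125 pos [0.5634 0.0441 0.1346]
```

View pics/ak_wrist.png

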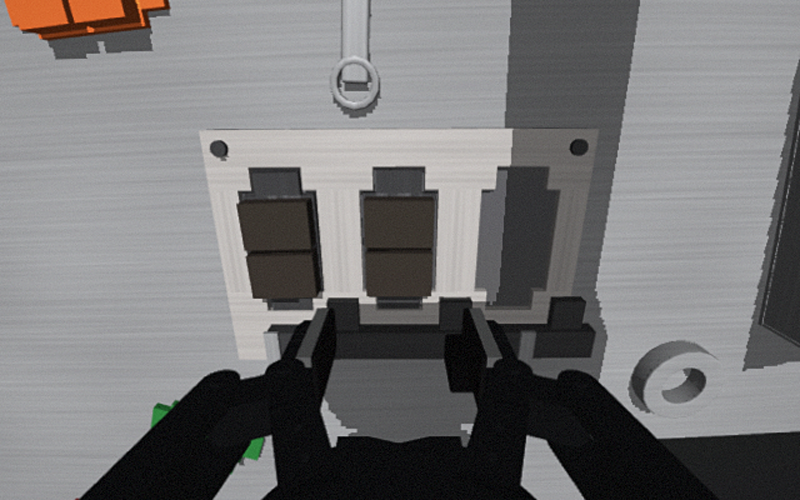

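Call:
jog_arm --targets '[[[-0.6, 0.4, 0], [0, 0.2, 0], 0.3], [[-0.6, 0.4, 0], [0, 0, 0], 0.3], [[-0.45, 0.2, 0.1], [0, 0, 0], 0.3], [[0, 0, 0], [0, 0, 0], 0.3], [[0, 0, 0], [0, 0, 0], 0.3]]'

```text
clock: 36.75
tool_pos: [0.6267, 0.0824, 0.123]
eef_rot: [-0.046, -3.127, 0.002]
contact_force: [-0.3, -0.9, -1.1]
opening: 0.0595
```

Run:
```python
from h import *
c,im=shot("wrist","pics/al_wrist.png",None,1.25)
delta(.631,.083,.064,jaw=np.radians(88.4))
```

```text
turn deg [-0.0781 -0.8049 -0.0799] alt has +-180; q6 -1.479541549794965
units [-0.1314  0.0209  1.4733] t 36.8 pos [0.6266 0.0824 0.123 ]
```

View pics/al_wrist.png

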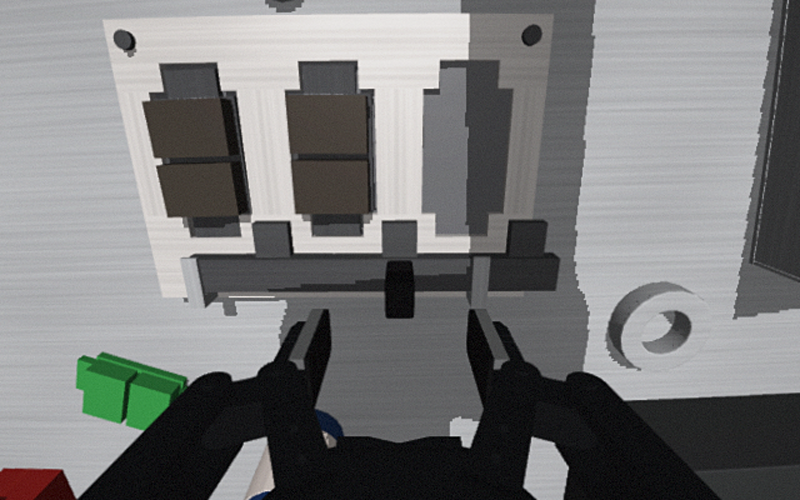

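Call:
jog_arm --targets '[[[-0.05, 0.02, 0.4], [0, -0.8, 0], 0.3], [[0, 0, 0.6], [0, 0, 0], 0.3], [[0, 0, 0.3], [0, 0, 0], 0.3], [[0, 0, 0], [0, 0, 0], 0.3]]'

```text
clock: 37.3
tool_pos: [0.6261, 0.0816, 0.0704]
eef_rot: [-0.048, -3.14, 0.003]
contact_force: [0.0, 0.3, 0.3]
opening: 0.0596
```

Run:
```python
from h import *
c,im=shot("wrist","pics/am_wrist.png",None,1.25)
delta(.631,.083,.064,jaw=np.radians(88.4))
```

```text
turn deg [-0.0966  0.0057 -0.1613] alt has +-180; q6 -1.4772122349257124
units [-0.1097  0.0377  0.1742] t 37.35 pos [0.6266 0.0816 0.071 ]
```

View pics/am_wrist.png

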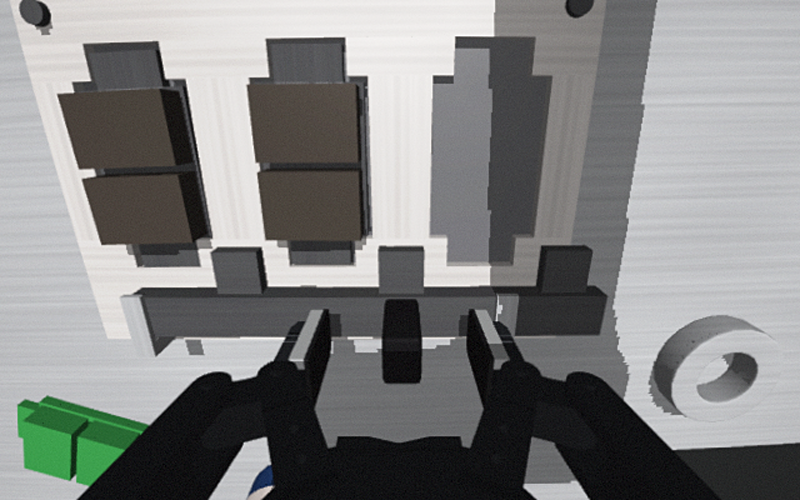

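Call:
jog_arm --targets '[[[-0.1, 0.03, 0.15], [0, 0, 0], 0.4], [[0, 0, 0], [0, 0, 0], 0.9], [[0, 0, 0], [0, 0, 0], 0.9], [[0, 0, 0], [0, 0, 0], 0.9]]' --force 40

```text
clock: 37.85
tool_pos: [0.6327, 0.0826, 0.0671]
eef_rot: [0.047, 3.137, -0.003]
contact_force: [-0.3, 0.4, -1.0]
opening: 0.0151
```

Call:
jog_arm --targets '[[[0, -0.25, 0], [0, 0, 0], 0.9], [[0, -0.25, 0], [0, 0, 0], 0.9], [[0, -0.25, 0], [0, 0, 0], 0.9], [[0, -0.15, 0], [0, 0, 0], 0.9], [[0, -0.1, 0], [0, 0, 0], 0.9]]'

```text
clock: 38.48
tool_pos: [0.6317, 0.0424, 0.0671]
eef_rot: [0.049, 3.136, 0.004]
contact_force: [2.2, 11.8, -1.4]
opening: 0.0154
```

Call:
jog_arm --targets '[[[0, -0.12, 0], [0, 0, 0], 0.9], [[0, -0.12, 0], [0, 0, 0], 0.9], [[0, 0, 0], [0, 0, 0], 0.9]]'

```text
clock: 38.85
tool_pos: [0.6317, 0.0425, 0.0671]
eef_rot: [0.051, 3.134, 0.027]
contact_force: [0.9, -3.7, -0.6]
opening: 0.0154
```

Call:
jog_arm --targets '[[[0, 0, 0], [0, 0, 0], 0.3], [[0, 0, 0], [0, 0, 0], 0.3], [[0, 0, -0.5], [0, 0, 0], 0.3], [[0, 0, -0.9], [0, 0, 0], 0.3], [[0, 0, -0.5], [0, 0, 0], 0.3]]'

```text
clock: 39.48
tool_pos: [0.6301, 0.0381, 0.1461]
eef_rot: [0.056, 3.138, 0.024]
contact_force: [1.0, -0.3, 0.1]
opening: 0.0596
```

Run:
```python
from h import *
c,im=shot("wrist","pics/an_wrist.png",None,1.25)
delta(.5,.3,.3)
```

```text
units [ 3.4986  6.4847 -3.7041] t 39.525 pos [0.6317 0.0381 0.1488]
```

View pics/an_wrist.png

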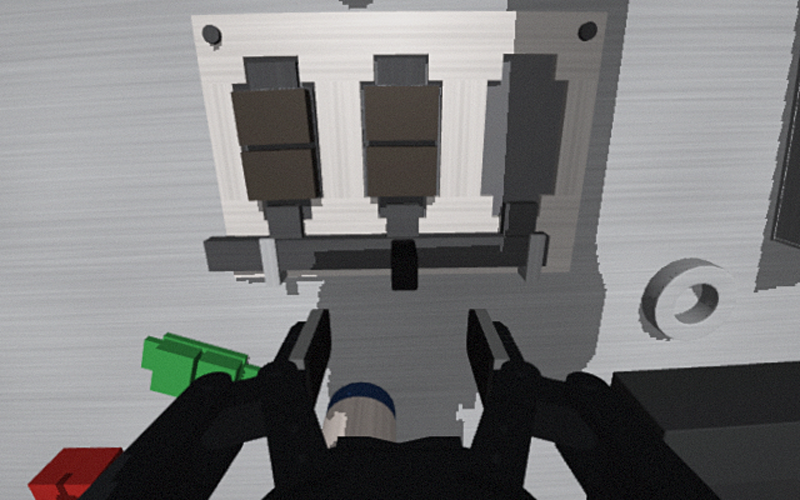

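Call:
jog_arm --targets '[[[0.3, 0.6, -0.9], [0, 0, 0], 0.3], [[0.3, 1, -0.9], [0, 0, 0], 0.3], [[0.3, 1, -0.5], [0, 0, 0], 0.3], [[0.3, 1, 0], [0, 0, 0], 0.3], [[0.3, 1, 0], [0, 0, 0], 0.3]]'

```text
clock: 40.15
tool_pos: [0.5799, 0.2228, 0.2529]
eef_rot: [0.072, 3.123, 0.027]
contact_force: [-0.5, 1.0, 0.5]
opening: 0.0598
```

Call:
jog_arm --targets '[[[0.3, 1, 0], [0, 0, 0], 0.3], [[0.3, 1, 0], [0, 0, 0], 0.3], [[0.3, 0.5, 0], [0, 0, 0], 0.3], [[0, 0, 0], [0, 0, 0], 0.3], [[0, 0, 0], [0, 0, 0], 0.3]]'

```text
clock: 40.78
tool_pos: [0.5478, 0.3285, 0.2584]
eef_rot: [0.069, 3.117, 0.03]
contact_force: [0.2, -1.4, 0.4]
opening: 0.06
```

Run:
```python
from h import *
shot("top","pics/ao_top.png",(130,60,470,290),2.3)
print(telemetry.observe()['clock'])
```

```text
40.825
```

View pics/ao_top.png

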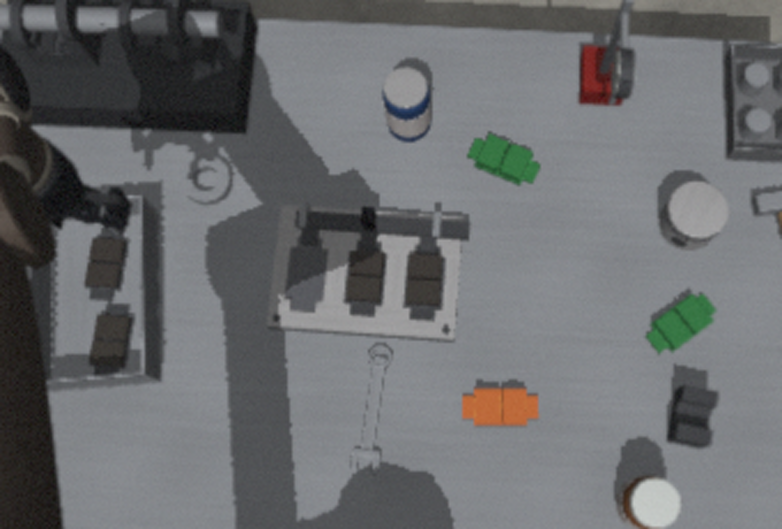

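```bash
python3 -c "
from bench import job
print(job.close_job())"
```

```text
the job is handed in; nothing more can be done
None
```

The brake pads are changed and the job is handed in, at about 41 s of the 210 s allowed. There were two worn and two new pads this time, so pocket 2 ends empty.

- **Keeper open:** I slid it by its post until it stopped against a push.
- **Worn pads:** both came out of pockets 1 and 2 and lie in the galvanised tray.
- **New pads:** one each is seated in pockets 0 and 1, lining up.
    - One of them had been knocked about 3–4 cm on the bench; I found it again before gripping it.
    - The pad for pocket 1 first caught on the pocket's edge. I lifted it slightly, shifted it about 3 mm towards the robot, and it then dropped in.
- **Keeper closed:** it travelled 40 mm to its closed stop, and a second push moved it no further.

**Last checks:** the wrist and top pictures show both new pads flat in their pockets, with the keeper tabs over their ears. Both worn pads are in the tray. The look-alikes and the other things in view are where they were, and the arm is clear. The hammer lay outside the last picture, but the arm never went near it. The 40 mm keeper travel matches the stated full travel. None of these checks failed or disagreed.

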